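# Load the ultrasonic cleaner with a scoop

## Task

Get the ultrasonic cleaner ready for a batch of spacers: first swing its lid up (it has a fin in front to take hold of) until it stands about upright, then with the hand scoop take spacers out of the tub and tip at least four of the five into the cleaner's tank, without touching a spacer with the gripper and leaving none outside the tub or the tank. Finish with the scoop set down flat on its rubber mat and the lid left standing open, and do not disturb the other things on the table.

Things in the scene. Friction and masses are not known exactly. Their poses are not given: they have to be found in the camera images.
- cleaner: benchtop ultrasonic cleaner, fixed: white box 150 (its x) x 200 (its y) x 110 mm high, with an open steel tank 120 x 170 mm inside, tank floor 35 mm above the table, walls 15 mm thick. Origin: centre of the underside; +x to the hinged back, -x to the front panel. It may stand on either side of the table
- lid (a joint): angle of the cleaner's lid (rad): 0 shut, 1.57 upright, stop at 2.0. A stiff hinge along the cleaner's y at its back top edge (75 mm behind its centre, 110 mm up) keeps the lid where it is left. Lid: steel plate 150 x 200 x 8 mm, 0.3 kg
- lid_fin (a point): grip point in the middle of the lid's black upright pull fin, which stands out in front of the lid's front edge: 14 mm thick across the cleaner's y, 26 mm high, reaching 50 mm beyond the edge; this point lies 30 mm in front of the edge, 180 mm from the hinge line and 13 mm above the lid's underside. The fin turns with the lid; its frame's axes are the cleaner's at 0 rad
- lid_hinge (a point): middle of the lid's hinge line; frame turns with the lid
- tub: grey open parts tub, fixed, 250 (its x) x 96 (its y) x 45 mm high, walls and floor 4 mm. Origin: centre of the underside. The spacers lie in its -x (robot-side) half or so; the +x half is free
- mat: black rubber mat, fixed, 150 (its x) x 120 (its y) x 3 mm. Origin: centre of the underside
- scoop: polished steel hand scoop, 0.18 kg: flat pan 90 (its x) x 78 (its y) mm, 2 mm thick, side walls 32 mm high (22 mm near the front), back wall at +x; open mouth at -x, the floor thinning to a sharp lip there. Origin: centre of the underside, z up. Black handle bar along x above it, on a post at the back: 90 long, 14 wide (y), 18 mm high, its middle at x +20 mm, 66 mm above the underside
- scoop_grip (a point): middle of the scoop's handle bar, 20 mm behind its origin and 66 mm above its underside; same axes as the scoop
- spacer1: polished, slippery metal spacer, a short round stub 17 mm in diameter and 16 mm high with bevelled ends, 12 g. Origin: its centre
- spacer2: polished, slippery metal spacer, a short round stub 17 mm in diameter and 16 mm high with bevelled ends, 12 g. Origin: its centre
- spacer3: polished, slippery metal spacer, a short round stub 17 mm in diameter and 16 mm high with bevelled ends, 12 g. Origin: its centre
- spacer4: polished, slippery metal spacer, a short round stub 17 mm in diameter and 16 mm high with bevelled ends, 12 g. Origin: its centre
- spacer5: polished, slippery metal spacer, a short round stub 17 mm in diameter and 16 mm high with bevelled ends, 12 g. Origin: its centre
- holder: bystander: upright black post holder, 25 mm across, 60 mm high, beside the tub; origin under its centre
- mirror: bystander: black mirror mount, 30 x 30 mm, 62 mm high, beside the tub; origin under its centre
- driver: bystander: screwdriver lying beyond the mat, 160 mm long; origin under its middle
- jar: bystander: small jar beside the tub, 36 mm across, 50 mm high; origin under its centre
- carrier: bystander: black rail carrier block beside the tub, 50 x 30 x 25 mm; origin under its centre
Not all that is in view belongs to the job. Of the things that look like the scoop, take the one that is farthest to the robot's right at the start.

How it is judged:
By the outcome, as a careful person would: the job done as asked, in the order asked, and still so for the second after the job is handed in, with the robot touching nothing.
It also fails if it takes over 72 s, if anything falls off the work surface, if the arm or the gripper's body presses on something with over 40 N, if the wrist force passes 120 N, or if a joint passes its speed limit or range.

## Robot

A 6-joint arm with a two-finger parallel gripper is mounted at the origin on the work surface. World frame = base frame: x ahead of the robot, y to its left, z up, the work surface at z = 0. Lengths are in mm, angles in rad, forces in N, time in s.
With the tool pointing down it reaches from about 275 to 750 mm from the base axis. Payload 10.2 kg.
Tool frame: the origin (TCP) lies at the very end of the fingers, on their centre line; the grasp point (between the pads) lies ctrl.grip_depth behind it (ctrl.grip_depth is the distance from the TCP to the grasp point, in mm); z points along the fingers, y is the direction in which the jaws open and shut (so a half turn about z gives the same grasp; the last joint's range is limited). The gripper opens to 85 mm and grips with 20 to 120 N. Pads are 22 mm wide; open, the fingers measure 114 mm over their backs; the gripper's body (76 mm by 85 mm) begins 54 mm behind the grasp point. The pads swing forward as they close: fully open they stand 13 mm farther back than shut.
Start: joints at [0.881, 0.313, 1.498, -0, 1.331, -0.223], TCP at [236.279, 468.832, 231.294] pointing down, gripper open.
Joint ranges: [-2.94, 2.94], [-0.97, 2.17], [0.19, 2.56], [-1.23, 4.37], [0.02, 3.11], [-2.88, 2.88]. Speed limits (rad/s): [2.39, 2.39, 3.01, 3.14, 3.14, 3.14].

## Interface

Orientations are given as a unit quaternion [w, x, y, z].
In Python, from rig import telemetry, eyes, ctrl, nets gives the robot as it stands. The module is installed in compiled form; this text tells all that it offers.
- The arm moves only by the tool drive_tool, never from a script. Its argument "series" is text: rows parted by semicolons, each of 7 numbers parted by spaces: the shift along the tool's x, y, z normalised to -1 to 1, where 1 is 0.12 m, then the turn, a rotation vector about the tool's x, y, z normalised to -1 to 1, where 1 is 0.5 rad, then the opening, from 0 (shut) to 1 (fully open). In form: tx ty tz wx wy wz hand; .... A call has 1 to 20 rows; each row is the pose to reach, as a shift and turn from the pose measured when the call began, along the tool's axes at that moment; what a row does not reach only later rows make up. A row lasts 1/10 s, in which the tool goes at most 50 mm and 8.59 degrees, less where a joint would pass 70% of its speed; a pose out of reach is approached as far as the arm can. A call with a number of a shift or a turn outside -1 to 1 is refused whole. A call with a gripper value outside its range is refused whole. The fingers move at their own pace and stop on an object; "newtons" is the grip in N (left out, the last holds). Time passes only in rows, so rows that repeat a pose let the fingers close. It gives the time, the measured TCP pose, the force and the opening at its end, in the units of the state.
- telemetry.sense(): the state, without advancing time (a new reading comes with each control period).
- eyes.capture(name): name is "scene" or "top"; returns a dict with "frame" (420x560x3 uint8, red, green, blue), "fx", "fy", "cx", "cy" (pixels), "view" (4x4, takes a point from world to camera coordinates). Camera axes: x right, y up, looking along -z (the intrinsics and any distortion apply to the point x, -y, -z); pixel columns grow to the right and rows downward; lengths in mm; the calibration is good to about 2 mm. A picture is of the moment at which its call begins. There is no depth.
- ctrl.finish_job(): hands the job in, once; it reports no verdict.
Trained networks look in a picture, given as the dict that the camera call returned (one of the last four; its "shot" number tells which), for a name from the list of things; names that differ only in an ending like _2 or _b are one class to them, and where a whole thing is asked for, a point or a joint stands for the part that bears it (a point fixed in the world has none). Each returns a list of dicts, best first, with "confidence" (0 to 1); they miss things now and then, are a little off and sometimes report something else, mostly with a low value. They report only what shows in the picture. A call takes as long as a camera call. They do not tell look-alikes from the thing itself.
- nets.spot_in(name, picture): "rect" ([left, top, right, bottom] in pixels, round what is visible of it).
The state is a dict: "time_s": time; "joints": joint angles; "dq": joint speeds; "tau": joint torques, N m; "eef_pos": TCP position; "ee_rot": TCP orientation; "force": force on the tool from outside, world axes, zero at the start; "wrist_torque": the same for the moment, N m; "grip_width": opening from 0.0 (shut) to 1.0 (fully open).
Only numpy, scipy, OpenCV 4.12 (cv2) and the standard library are available. Lean on these libraries where they do the work, as an engineer would, in place of code of your own. Each camera call takes 0.05 s, during which the arm holds its last target. There are 200 camera calls.

## Working session

There is one attempt and no reset: what is moved stays moved. The work goes in short steps, Python scripts to look and compute and a tool call to move; the robot and the scene stay as the last step left them, time stands still between calls to the robot, and variables do not carry over. Pictures are saved under pics/ and viewed, about 8 in all and at most 12, crops included, and the job is handed in when it is done.

Besides the shell and the picture viewer there is one more tool, called after "Emit:" as name(argument=value, ...) on one line, values as JSON. drive_tool: Moves the arm, as the interface text tells. Scaled input: -1 to 1 covers 0.12 m each way for a shift and 0.5 rad each way for a turn. Its arguments: {"type":"object","properties":{"series":{"type":"string"},"newtons":{"type":"number"}},"required":["series"]}

```bash
mkdir -p pics; cat > h.py <<'E'
import numpy as np, cv2
from rig import telemetry, eyes, ctrl, nets
from scipy.spatial.transform import Rotation as R
def st():
    s=telemetry.sense(); q=s["ee_rot"]; return s,np.array(s["eef_pos"],float),R.from_quat([q[1],q[2],q[3],q[0]])
def pix(p,P):
    V=np.array(p["view"]); c=V[:3,:3]@np.array(P,float)+V[:3,3]
    return p["cx"]+p["fx"]*c[0]/-c[2], p["cy"]+p["fy"]*(-c[1])/-c[2]
def ray(p,u,v,z):
    V=np.array(p["view"]); d=np.array([(u-p["cx"])/p["fx"],-(v-p["cy"])/p["fy"],-1])
    d=V[:3,:3].T@d; o=-V[:3,:3].T@V[:3,3]; return o+d*(z-o[2])/d[2]
def save(p,n,crop=None,k=1):
    f=p["frame"]
    if crop: l,t,r,b=crop; f=f[t:b,l:r]
    cv2.imwrite("pics/"+n,cv2.cvtColor(cv2.resize(f,None,fx=k,fy=k,interpolation=cv2.INTER_CUBIC),cv2.COLOR_RGB2BGR))
def goal(pos,rot):
    "shift/turn row numbers from current pose to pos (TCP) and Rotation rot"
    s,p,r=st(); return np.round(r.inv().apply(np.array(pos)-p)/120,3), np.round((r.inv()*rot).as_rotvec()/.5,3)
def down(yaw): # tool z down, tool y along world angle yaw
    y=np.array([np.cos(yaw),np.sin(yaw),0]); z=np.array([0,0,-1.]); return R.from_matrix(np.c_[np.cross(y,z),y,z])
E
python3 - <<'E'
from h import *
s,p,r=st(); print(s); print(r.as_matrix().round(3), ctrl.grip_depth)
for n in("top","scene"):
    c=eyes.capture(n); print(n,{k:np.round(c[k],3).tolist() if k!="shot" else c[k] for k in c if k!="frame"}); save(c,n+"0.png",k=1.4)
    for t in"cleaner lid_fin tub mat scoop spacer1 holder mirror driver jar carrier".split():
        print(t,[(np.round(d["rect"]).astype(int).tolist(),round(d["confidence"],2)) for d in nets.spot_in(t,c)][:7])
E
```

```text
{'time_s': 0.0, 'joints': array([ 8.80617746e-01,  3.13481995e-01,  1.49845127e+00, -1.93093007e-05,
        1.33101402e+00, -2.23410151e-01]), 'dq': array([ 0.00065519, -0.00040515, -0.0009347 , -0.00064146,  0.0008934 ,
        0.00032001]), 'tau': array([-3.48980184e-04, -4.12270439e+01, -2.59745514e+01, -2.04782705e-04,
        4.12602240e-03, -2.01746980e-05]), 'eef_pos': array([236.09780219, 468.61884842, 230.71337165]), 'ee_rot': array([-2.90330352e-04,  2.31269019e-01,  9.72889604e-01, -6.12006851e-04]), 'force': array([ 0.59751915,  0.54539519, -1.24448248]), 'wrist_torque': array([ 0.02444523, -0.00079212,  0.04326296]), 'grip_width': 1.00104247906575}
[[-0.893  0.45  -0.001]
 [ 0.45   0.893 -0.001]
 [ 0.    -0.001 -1.   ]] 18.700000000000003
top {'fx': 415.128, 'fy': 415.128, 'cx': 277.08, 'cy': 215.363, 'view': [[0.012, -1.0, 0.02, -33.331], [0.982, 0.016, 0.188, -529.947], [-0.189, 0.017, 0.982, -1037.968], [0.0, 0.0, 0.0, 1.0]], 'shot': 1}
cleaner [([103, 179, 193, 261], 0.94)]
lid_fin [([104, 180, 182, 261], 0.86)]
tub [([355, 183, 412, 280], 0.8), ([345, 251, 361, 263
[... 851 characters left out ...]
74], 0.9)]
tub [([132, 287, 267, 372], 0.98), ([135, 338, 161, 374], 0.71)]
mat [([234, 212, 306, 255], 0.71)]
scoop [([358, 212, 411, 245], 0.78), ([254, 210, 300, 249], 0.66), ([256, 132, 287, 166], 0.61), ([230, 157, 267, 193], 0.6)]
spacer1 [([180, 304, 188, 315], 0.63), ([190, 329, 198, 340], 0.49), ([169, 323, 177, 333], 0.4), ([168, 306, 177, 314], 0.37)]
holder [([206, 361, 224, 394], 0.83), ([296, 127, 368, 206], 0.62), ([321, 250, 383, 275], 0.35)]
mirror [([190, 269, 213, 299], 0.77), ([229, 291, 255, 311], 0.44)]
driver [([319, 248, 383, 272], 0.95), ([231, 289, 254, 308], 0.3)]
jar [([133, 336, 160, 369], 0.94), ([296, 127, 372, 170], 0.57)]
carrier [([229, 292, 254, 310], 0.7)]
```

View pics/top0.png

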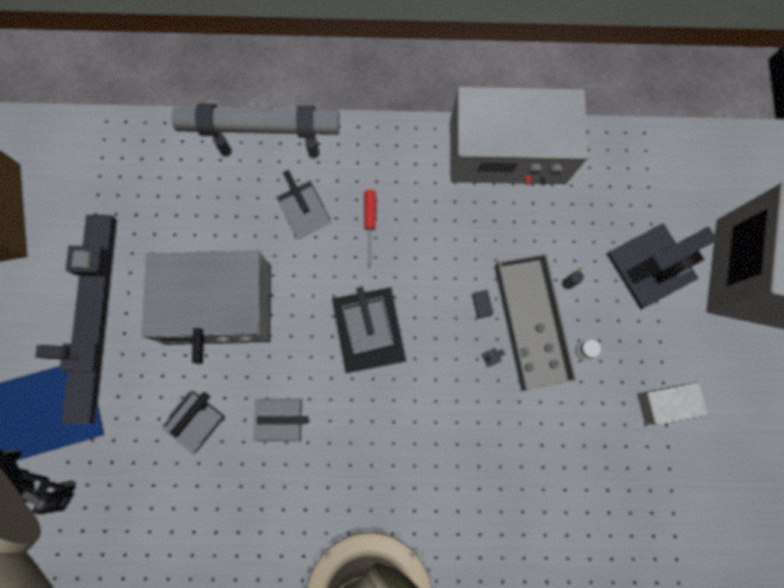

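View pics/scene0.png

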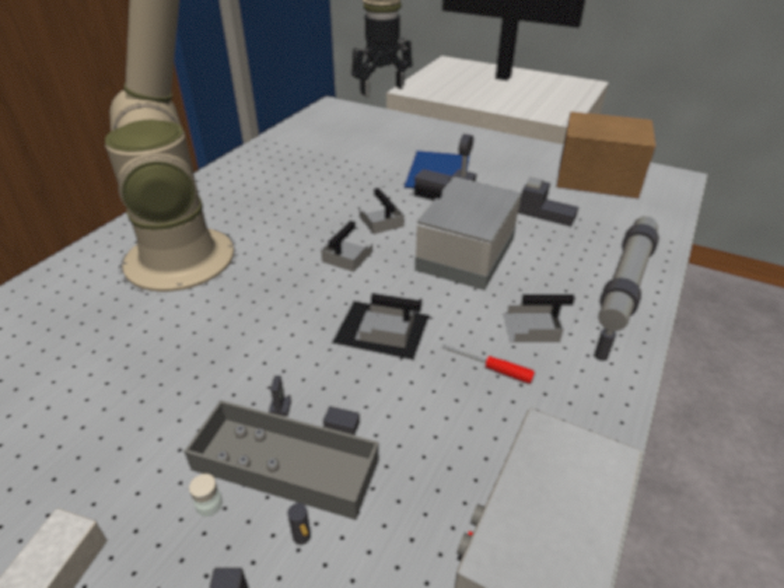

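The top view shows the cleaner at (205,295) with its fin towards the robot. The tub is at (535,320) with the spacers at its near end. There are four scoops, and the rightmost is the one on the mat at (368,325), with its mouth towards the robot. Next I'll fit the poses from corner points.

```bash
cat > fit.py <<'E'
from h import *
from scipy.optimize import least_squares
def fitpose(p,obs,x0):
    obs=[(np.array(m,float),np.array(u)) for m,u in obs]
    def w(q,m): c,s=np.cos(q[2]),np.sin(q[2]); return [q[0]+c*m[0]-s*m[1],q[1]+s*m[0]+c*m[1],m[2]]
    f=lambda q:np.concatenate([np.array(pix(p,w(q,m)))-u for m,u in obs])
    r=least_squares(f,x0,x_scale=[10,10,.1]); return r.x,w,np.sqrt(np.mean(r.fun**2))
E
python3 - <<'E'
from fit import *
p=eyes.capture("top"); k=1.4
im=cv2.cvtColor(cv2.resize(p["frame"],None,fx=3,fy=3,interpolation=cv2.INTER_CUBIC),cv2.COLOR_RGB2BGR)
def go(n,obs,x0,segs):
    q,w,e=fitpose(p,[(m,np.array(u)/k) for m,u in obs],x0); print(n,q.round(3),e.round(2))
    for a,b in segs: cv2.line(im,*[tuple(int(round(3*t+1)) for t in pix(p,w(q,m))) for m in(a,b)],(0,255,0),1)
    return q
def rect(x,y,z): c=[(x,y,z),(x,-y,z),(-x,-y,z),(-x,y,z)]; return c
loop=lambda c:[(c[i],c[(i+1)%len(c)]) for i in range(len(c))]
c=rect(75,100,118)
go("cleaner",list(zip(c,[(147,253),(260,250),(268,333),(143,335)])),[550,200,0],loop(c)+[((-75,0,123),(-125,0,123))])
c=rect(125,48,45); go("tub",list(zip(c,[(496,263),(545,256),(574,380),(524,390)])),[550,-200,0],loop(c))
c=rect(75,60,3); go("mat",list(zip(c,[(333,298),(390,288),(405,360),(346,372)])),[550,0,0],loop(c))
c=rect(45,39,3); h=[(65,0,78),(-25,0,78)]
go("scoop",list(zip(h,[(361,288),(371,334)])),[550,0,0],loop(c)+[tuple(h)])
save_=lambda n,l,t,r,b:cv2.imwrite("pics/"+n,im[t*3:b*3,l*3:r*3])
a=im[170*3:285*3,95*3:300*3]; b=im[170*3:285*3,330*3:440*3]
cv2.imwrite("pics/fit.png",cv2.resize(np.hstack([a,b]),None,fx=.84,fy=.84))
E
```

```text
cleaner [5.28904e+02 2.96146e+02 6.00000e-02] 1.8
tub [ 4.98943e+02 -3.02096e+02  1.87000e-01] 1.07
mat [4.84711e+02 1.02850e+01 2.06000e-01] 0.97
scoop [4.87795e+02 9.80500e+00 2.30000e-01] 0.43
```

View pics/fit.png

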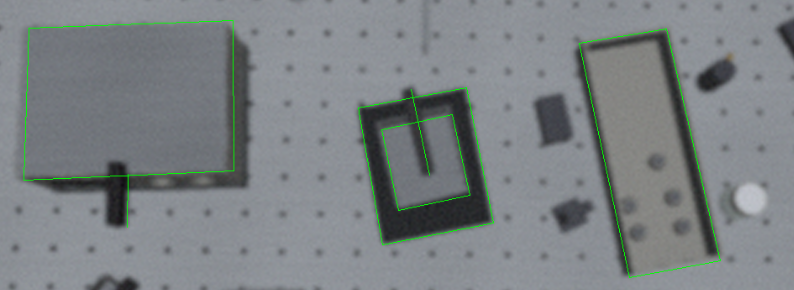

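Overlay: the tub and mat fits are good. The fin sits about 4 px left of my line. I'll refine the tub with edge profiles in both views and measure the fin by its dark blob.

```bash
cat >> fit.py <<'E'
from scipy.ndimage import map_coordinates, gaussian_filter
def refine(caps,corners,q0,rad=3.5,it=4):
    "pull outer outline of a convex polygon (model pts) to first strong gradient seen from outside, all cams"
    w=lambda q,m:[q[0]+np.cos(q[2])*m[0]-np.sin(q[2])*m[1],q[1]+np.sin(q[2])*m[0]+np.cos(q[2])*m[1],m[2]]
    G=[gaussian_filter(c["frame"].astype(float).mean(2),.7) for c in caps]; q=np.array(q0,float)
    P=[np.array(a)+(np.array(b)-np.array(a))*t for a,b in zip(corners,corners[1:]+corners[:1]) for t in np.linspace(.06,.94,25)]
    T=[np.array(b,float)-np.array(a) for a,b in zip(corners,corners[1:]+corners[:1]) for t in range(25)]
    for _ in range(it):
        obs=[]
        for ci,c in enumerate(caps):
            cen=np.array(pix(c,w(q,np.mean(corners,0))))
            for m,t in zip(P,T):
                u=np.array(pix(c,w(q,m))); v=np.array(pix(c,w(q,m+t*.02)))-u; n=np.array([-v[1],v[0]])/np.hypot(*v)
                if n@(u-cen)<0:n=-n
                s=np.arange(rad,-rad-.01,-.25); X=u[:,None]+n[:,None]*s
                g=np.abs(np.gradient(map_coordinates(G[ci],[X[1],X[0]],order=1)))
                if g.max()<3: continue
                i=np.argmax(g>.75*g.max()); i+=np.argmax(g[i:i+4]); obs.append((ci,m,n,n@u+s[i]))
        f=lambda q:[n@np.array(pix(caps[ci],w(q,m)))-d for ci,m,n,d in obs]
        r=least_squares(f,q,x_scale=[10,10,.1],loss="soft_l1",f_scale=.5); q=r.x
    return q.round(3),len(obs),np.median(np.abs(f(q))).round(2)
E
python3 - <<'E'
from fit import *
A=eyes.capture("top");B=eyes.capture("scene")
rect=lambda x,y,z:[(x,y,z),(x,-y,z),(-x,-y,z),(-x,y,z)]
for n,c,q in(("tub",rect(125,48,45),[499,-302,.187]),("mat",rect(75,60,3),[484.7,10.3,.206]),("cleaner",rect(75,100,118),[529,296,.06])):
    for caps in([A],[B],[A,B]): print(n,refine(caps,c,q))
g=A["frame"].astype(float).mean(2); sub=g[230:264,130:152]; m=(sub<50).astype(np.uint8)
nl,l,stt,ce=cv2.connectedComponentsWithStats(m); i=1+np.argmax(stt[1:,4]); print(stt[i],ce[i]+[130,230])
ys,xs=np.where(l==i)
u0,v0=xs.mean()+130,ys.mean()+230; print("fin top mid",ray(A,u0,v0,136).round(1),"at bottom px",ray(A,u0,ys.max()+230.5,136).round(1))
E
```

```text
tub (array([ 4.97506e+02, -2.99320e+02,  1.83000e-01]), 79, np.float64(1.24))
tub (array([ 5.09321e+02, -3.06783e+02,  1.93000e-01]), 99, np.float64(1.01))
tub (array([ 5.05595e+02, -3.04927e+02,  1.83000e-01]), 179, np.float64(1.58))
mat (array([4.84798e+02, 1.11590e+01, 2.07000e-01]), 100, np.float64(0.24))
mat (array([4.87292e+02, 8.90200e+00, 2.06000e-01]), 96, np.float64(0.25))
mat (array([4.86035e+02, 1.07180e+01, 2.07000e-01]), 196, np.float64(0.49))
cleaner (array([5.27055e+02, 3.01983e+02, 6.20000e-02]), 44, np.float64(0.27))
cleaner (array([5.32204e+02, 3.07311e+02, 4.00000e-02]), 48, np.float64(0.32))
cleaner (array([5.30422e+02, 3.02259e+02, 5.00000e-02]), 93, np.float64(0.75))
[  0   5  17  24 181] [140.31491713 245.82320442]
fin top mid [435.5 298.1 136. ] at bottom px [405.6 295.9 136. ]
```

```bash
cat >> h.py <<'E'
from scipy.spatial.transform import Slerp
def tool(yaw,a):
    "jaws along world dir yaw+90deg; fingers point down, tipped forward (toward yaw heading) by a"
    h=np.array([np.cos(yaw),np.sin(yaw),0]); y=np.array([-h[1],h[0],0]); z=np.sin(a)*h+[0,0,-np.cos(a)]
    return R.from_matrix(np.c_[np.cross(y,z),y,z])
def plan(targets,start=None):
    "rows for successive (pos,rot) targets, relative to start (pos,rot) or measured"
    if start is None: _,p,r=st()
    else: p,r=start
    for P,Q in targets:
        t=r.inv().apply(np.array(P)-p)/120; w=(r.inv()*Q).as_rotvec()/.5
        print(*np.r_[t,w].round(3), "  BAD" if max(abs(np.r_[t,w]))>1 else "")
CL=np.array([529,301]); CY=.055; H=np.array([603.9,305.1,110])
def fin(th,a0):
    "tool pose holding fin at lid angle th; a0=tool tip angle at th=0"
    h=np.array([np.cos(CY),np.sin(CY),0]); up=np.array([0,0,1.])
    g=H+ -h*(180*np.cos(th)-0)+up*(180*np.sin(th)); n=up*np.cos(th)+h*np.sin(th); g=g+13*n
    Q=tool(CY,a0-th); return g,Q
def fpose(th,a0,back=0): g,Q=fin(th,a0); return g+Q.apply([0,0,18.7-back]),Q
E
python3 - <<'E'
from h import *
a=np.radians(55); P,Q=fpose(0,a,95); print(P)
_,p,r=st(); sl=Slerp([0,1],R.concatenate([r,Q]))
s=None; prev=(p,r)
for f in(.4,.8,1): t=(p+(P-p)*f,sl(f)); print((sl(f)).as_quat().round(3)); plan([t],prev); prev=t
E
```

```text
[361.76538979 291.76915179 166.76388209]
[0.133 0.972 0.005 0.192]
-0.639 -0.339 0.215 -0.2 -0.75 -0.385 
[0.029 0.926 0.01  0.376]
-0.446 -0.475 0.38 -0.2 -0.75 -0.385 
[-0.024  0.887  0.013  0.462]
-0.093 -0.289 0.224 -0.1 -0.375 -0.192
```

Emit:
drive_tool(series="-0.64 -0.34 0.1 -0.2 -0.75 -0.385 1;-0.64 -0.34 0.1 -0.2 -0.75 -0.385 1;-0.64 -0.34 0.1 -0.2 -0.75 -0.385 1;-0.64 -0.34 0.1 -0.2 -0.75 -0.385 1")

```text
time_s: 1.75
eef_pos: [285.1, 397.3, 218.8]
ee_rot: [0.193, 0.132, 0.972, 0.005]
force: [0.2, 0.3, 0.4]
grip_width: 0.998
```

Emit:
drive_tool(series="-0.45 -0.47 0.38 -0.2 -0.75 -0.385 1;-0.45 -0.47 0.38 -0.2 -0.75 -0.385 1;-0.45 -0.47 0.38 -0.2 -0.75 -0.385 1;-0.45 -0.47 0.38 -0.2 -0.75 -0.385 1")

```text
time_s: 2.15
eef_pos: [335.8, 325.8, 192.4]
ee_rot: [0.376, 0.028, 0.926, 0.009]
force: [-0.1, 0.3, -0.4]
grip_width: 0.998
```

```bash
python3 - <<'E'
from h import *
s,p,r=st(); print(s["time_s"],p.round(1),s["joints"].round(2)); a=np.radians(55)
plan([fpose(0,a,95),fpose(0,a,50),fpose(0,a,0)])
E
```

```text
2.15 [335.8 325.8 192.4] [ 0.8   0.1   2.09 -1.03  0.62  0.05]
-0.022 -0.282 0.305 -0.104 -0.374 -0.186 
-0.091 -0.259 0.673 -0.104 -0.374 -0.186 
-0.168 -0.234 1.082 -0.104 -0.374 -0.186   BAD
```

```bash
python3 - <<'E'
from h import *
a=np.radians(48)
plan([fpose(0,a,80),fpose(0,a,40),fpose(0,a,10),fpose(0,a,0)])
E
```

```text
-0.107 -0.268 0.42 -0.092 -0.13 -0.191 
-0.128 -0.252 0.752 -0.092 -0.13 -0.191 
-0.143 -0.24 1.001 -0.092 -0.13 -0.191   BAD
-0.149 -0.236 1.084 -0.092 -0.13 -0.191   BAD
```

Emit:
drive_tool(series="-0.11 -0.27 0.42 -0.09 -0.13 -0.19 1;-0.11 -0.27 0.42 -0.09 -0.13 -0.19 1;-0.13 -0.25 0.75 -0.09 -0.13 -0.19 1;-0.13 -0.25 0.75 -0.09 -0.13 -0.19 1")

```text
time_s: 2.55
eef_pos: [414.0, 298.4, 164.7]
ee_rot: [0.386, -0.021, 0.922, 0.008]
force: [-0.2, -0.2, -0.4]
grip_width: 0.997
```

```bash
python3 - <<'E'
from h import *
s,p,r=st(); print(s["time_s"],p.round(1),s["joints"].round(2)); a=np.radians(48)
plan([fpose(0,a,10),fpose(0,a,0)])
p=eyes.capture("scene"); save(p,"fin1.png",(250,60,420,230),3)
E
```

```text
2.55 [414.  298.4 164.7] [ 0.58  0.18  2.1  -1.23  0.4   0.02]
0.186 -0.029 0.376 -0.017 -0.088 -0.01 
0.182 -0.028 0.459 -0.017 -0.088 -0.01
```

View pics/fin1.png

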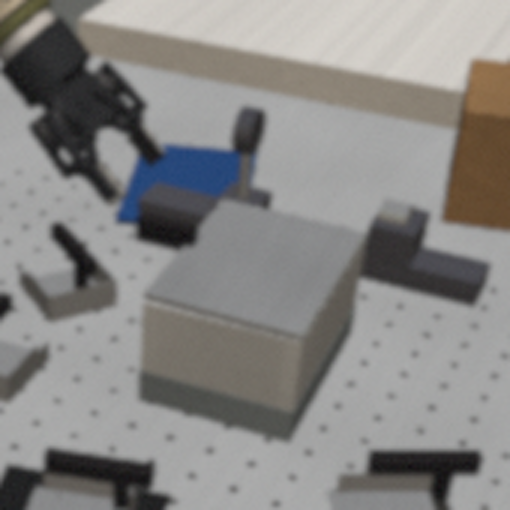

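The gripper is approaching the fin from the front, and the fin itself is hidden behind the lid. Joint 4 is at its limit, so I'll tip the tool less.

```bash
python3 - <<'E'
from h import *
a=np.radians(36)
plan([fpose(0,a,35),fpose(0,a,0)])
E
```

```text
0.159 -0.031 0.178 -0.015 0.33 -0.01 
0.207 -0.029 0.466 -0.015 0.33 -0.01
```

Emit:
drive_tool(series="0.16 -0.03 0.18 -0.015 0.33 -0.01 1;0.16 -0.03 0.18 -0.015 0.33 -0.01 1;0.21 -0.03 0.47 -0.015 0.33 -0.01 1;0.21 -0.03 0.47 -0.015 0.33 -0.01 1;0.21 -0.03 0.47 -0.015 0.33 -0.01 0;0.21 -0.03 0.47 -0.015 0.33 -0.01 0;0.21 -0.03 0.47 -0.015 0.33 -0.01 0;0.21 -0.03 0.47 -0.015 0.33 -0.01 0;0.21 -0.03 0.47 -0.015 0.33 -0.01 0;0.21 -0.03 0.47 -0.015 0.33 -0.01 0", newtons=40)

```text
time_s: 3.6
eef_pos: [434.9, 298.5, 108.2]
ee_rot: [0.31, -0.027, 0.95, 0.012]
force: [-7.5, 18.4, -0.3]
grip_width: 0.162
```

```bash
python3 - <<'E'
from h import *
s,p,r=st(); print(s["time_s"],p.round(1),s["joints"].round(2),s["force"].round(1),s["grip_width"]); a=np.radians(36)
print(fpose(0,a,0)[0], r.as_matrix()[:,2].round(3),r.as_matrix()[:,1].round(3))
plan([fpose(t,a,0) for t in (0,.05,.15,.25,.35,.45)])
E
```

```text
3.6 [434.9 298.5 108.2] [ 0.5   0.3   2.04 -0.89  0.33 -0.34] [-7.5 18.4 -0.3] 0.16178321166689896
[435.14714501 295.80922289 107.87138221] [ 0.589  0.04  -0.807] [-0.059  0.998  0.006]
0.001 -0.023 0.002 0.015 0.006 0.0 
-0.041 -0.022 -0.054 0.015 0.106 0.001 
-0.134 -0.022 -0.16 0.014 0.306 0.001 
-0.237 -0.021 -0.256 0.014 0.506 0.002 
-0.349 -0.02 -0.342 0.014 0.706 0.003 
-0.469 -0.02 -0.416 0.014 0.906 0.004
```

Emit:
drive_tool(series="-0.04 0.015 -0.055 0 0.1 0 0;-0.085 0.015 -0.11 0 0.2 0 0;-0.13 0.015 -0.16 0 0.3 0 0;-0.185 0.015 -0.21 0 0.4 0 0;-0.24 0.015 -0.255 0 0.5 0 0;-0.295 0.015 -0.3 0 0.6 0 0;-0.35 0.015 -0.34 0 0.7 0 0;-0.41 0.015 -0.38 0 0.8 0 0;-0.47 0.015 -0.415 0 0.9 0 0;-0.47 0.015 -0.415 0 0.9 0 0")

```text
time_s: 4.6
eef_pos: [450.7, 299.4, 182.3]
ee_rot: [0.088, -0.029, 0.996, 0.004]
force: [-6.4, -10.1, 4.5]
grip_width: 0.156
```

```bash
sed -i 's/305\.1,110/309,110/; s/\[529,301\]/[529,305]/' h.py; python3 - <<'E'
from h import *
s,p,r=st(); print(s["time_s"],p.round(1),s["joints"].round(2),s["force"].round(1),s["wrist_torque"].round(2),s["grip_width"]); a=np.radians(36)
print(fpose(.45,a,0)[0], r.as_matrix()[:,2].round(3))
plan([fpose(t,a,0) for t in (.45,.55,.65,.75,.85,.92)])
E
```

```text
4.6 [450.7 299.4 182.3] [ 0.4   0.31  1.64 -0.07  1.02 -1.2 ] [ -6.4 -10.1   4.5] [-1.57  0.96 -0.73] 0.15555328993680034
[451.02250537 300.58324919 181.59612811] [ 0.176  0.013 -0.984]
-0.002 0.009 0.007 0.007 -0.003 0.004 
-0.089 0.01 -0.104 0.007 0.197 0.004 
-0.186 0.01 -0.206 0.007 0.397 0.005 
-0.293 0.01 -0.297 0.007 0.597 0.005 
-0.409 0.01 -0.378 0.006 0.797 0.005 
-0.494 0.01 -0.427 0.006 0.937 0.006
```

Emit:
drive_tool(series="-0.045 0 -0.055 0 0.1 0 0;-0.09 0 -0.105 0 0.2 0 0;-0.14 0 -0.155 0 0.3 0 0;-0.19 0 -0.205 0 0.4 0 0;-0.24 0 -0.25 0 0.5 0 0;-0.295 0 -0.3 0 0.6 0 0;-0.35 0 -0.34 0 0.7 0 0;-0.41 0 -0.38 0 0.8 0 0;-0.47 0 -0.415 0 0.9 0 0;-0.494 0 -0.43 0 0.94 0 0;-0.494 0 -0.43 0 0.94 0 0")

```text
time_s: 5.7
eef_pos: [499.9, 301.3, 244.2]
ee_rot: [-0.147, -0.028, 0.989, -0.003]
force: [-3.1, -6.4, 4.3]
grip_width: 0.161
```

```bash
python3 - <<'E'
from h import *
s,p,r=st(); print(s["time_s"],p.round(1),s["joints"].round(2),s["force"].round(1),s["wrist_torque"].round(2),s["grip_width"]); a=np.radians(36)
print(fpose(.92,a,0)[0], r.as_matrix()[:,2].round(3))
plan([fpose(t,a,0) for t in (.92,1.02,1.12,1.22,1.32,1.42)])
E
```

```text
5.7 [499.9 301.3 244.2] [ 0.31  0.6   1.06  0.08  1.76 -1.32] [-3.1 -6.4  4.3] [-0.63  0.74 -0.29] 0.16126416421292908
[499.97514801 303.27836266 243.17380983] [-0.291 -0.015 -0.957]
-0.004 0.017 0.008 0.003 -0.007 0.004 
-0.091 0.017 -0.103 0.002 0.193 0.004 
-0.188 0.017 -0.205 0.002 0.393 0.004 
-0.295 0.017 -0.297 0.002 0.593 0.004 
-0.411 0.016 -0.377 0.002 0.793 0.004 
-0.533 0.016 -0.446 0.002 0.993 0.004
```

Emit:
drive_tool(series="-0.045 0 -0.055 0 0.1 0 0;-0.09 0 -0.105 0 0.2 0 0;-0.14 0 -0.155 0 0.3 0 0;-0.19 0 -0.205 0 0.4 0 0;-0.24 0 -0.25 0 0.5 0 0;-0.295 0 -0.3 0 0.6 0 0;-0.35 0 -0.34 0 0.7 0 0;-0.41 0 -0.38 0 0.8 0 0;-0.47 0 -0.415 0 0.9 0 0;-0.53 0 -0.447 0 0.99 0 0;-0.53 0 -0.447 0 0.99 0 0")

```text
time_s: 6.8
eef_pos: [556.1, 303.0, 271.8]
ee_rot: [-0.382, -0.03, 0.924, -0.006]
force: [-5.4, 35.9, 8.2]
grip_width: 0.158
```

```bash
python3 - <<'E'
from h import *
s,p,r=st(); print(s["time_s"],p.round(1),s["joints"].round(2),s["force"].round(1),s["wrist_torque"].round(2),s["grip_width"]); a=np.radians(36)
print(fpose(1.42,a,0)[0], r.as_matrix()[:,2].round(3))
plan([fpose(t,a,0) for t in (1.42,1.47,1.52,1.57,1.6)])
E
```

```text
6.8 [556.1 303.  271.8] [ 0.25  1.13  0.19  0.28  2.58 -1.21] [-5.4 35.9  8.2] [ 3.21  1.27 -4.19] 0.1584509482975553
[576.44774352 307.48860159 276.77069559] [-0.705 -0.035 -0.708]
-0.093 0.027 -0.15 0.008 0.016 0.025 
-0.135 0.027 -0.206 0.007 0.116 0.025 
-0.181 0.027 -0.26 0.007 0.216 0.026 
-0.229 0.026 -0.312 0.006 0.316 0.026 
-0.259 0.026 -0.342 0.006 0.376 0.026
```

Emit:
drive_tool(series="0 0 0 0 0 0 1;0 0 0 0 0 0 1;0 0 0 0 0 0 1;0 0 0 0 0 0 1;0 0 0 0 0 0 1")

```text
time_s: 7.3
eef_pos: [556.3, 302.5, 271.7]
ee_rot: [-0.382, -0.03, 0.924, -0.006]
force: [-0.1, -0.2, 0.9]
grip_width: 0.986
```

```bash
python3 - <<'E'
from h import *
s,p,r=st(); print(s["time_s"],p.round(1),s["force"].round(1),s["grip_width"])
t=1.30
A=fpose(t,t-.4,0);B=fpose(t,t-.05,0); plan([fpose(t,t-.6,0),A]); C=fpose(t,t+.1,0)
plan([B,C],A); print(C[0])
for th in(1.4,1.5,1.58): plan([fpose(th,t+.1,0)],C)
E
```

```text
7.3 [556.3 302.5 271.7] [-0.1 -0.2  0.9] 0.986411544538049
-0.012 0.032 -0.009 0.011 -0.368 0.023 
-0.042 0.032 -0.018 0.014 -0.768 0.022 
-0.053 -0.0 -0.009 0.0 -0.7 -0.0 
-0.075 -0.0 -0.019 0.0 -1.0 -0.0   BAD
[570.19439621 307.14432027 268.31138026]
-0.135 -0.0 -0.008 0.0 0.2 -0.0 
-0.269 -0.0 -0.003 -0.0 0.4 0.0 
-0.376 -0.0 0.011 -0.0 0.56 0.0
```

Emit:
drive_tool(series="-0.01 0.03 -0.01 0.01 -0.37 0.02 1;-0.04 0.03 -0.02 0.01 -0.77 0.02 1;-0.04 0.03 -0.02 0.01 -0.77 0.02 1;-0.04 0.03 -0.02 0.01 -0.77 0.02 1")

```text
time_s: 7.7
eef_pos: [560.1, 306.5, 272.7]
ee_rot: [-0.196, -0.027, 0.98, -0.004]
force: [0.4, -0.4, 0.6]
grip_width: 1.003
```

Emit:
drive_tool(series="-0.05 0 -0.01 0 -0.7 0 1;-0.075 0 -0.02 0 -0.99 0 1;-0.075 0 -0.02 0 -0.99 0 1;-0.075 0 -0.02 0 -0.99 0 1;-0.075 0 -0.02 0 -0.99 0 1;-0.075 0 -0.02 0 -0.99 0 0;-0.075 0 -0.02 0 -0.99 0 0;-0.075 0 -0.02 0 -0.99 0 0;-0.075 0 -0.02 0 -0.99 0 0;-0.075 0 -0.02 0 -0.99 0 0")

```text
time_s: 8.7
eef_pos: [569.8, 304.3, 271.4]
ee_rot: [0.049, -0.027, 0.998, -0.001]
force: [-3.9, -15.4, 6.2]
grip_width: 0.159
```

```bash
python3 - <<'E'
from h import *
s,p,r=st(); print(s["time_s"],p.round(1),s["joints"].round(2),s["force"].round(1),s["grip_width"],r.as_matrix()[:,2].round(3))
E
```

```text
8.7 [569.8 304.3 271.4] [ 0.32  0.52  1.1  -0.03  1.43 -1.3 ] [ -3.9 -15.4   6.2] 0.1590514071289813 [ 0.098  0.002 -0.995]
```

Emit:
drive_tool(series="-0.065 -0.01 -0.005 0 0.1 0 0;-0.135 -0.01 -0.008 0 0.2 0 0;-0.2 -0.01 -0.006 0 0.3 0 0;-0.27 -0.01 -0.003 0 0.4 0 0;-0.335 -0.01 0.005 0 0.5 0 0;-0.37 -0.01 0.01 0 0.55 0 0;-0.37 -0.01 0.01 0 0.55 0 0;-0.37 -0.01 0.01 0 0.55 0 1;-0.37 -0.01 0.01 0 0.55 0 1;-0.37 -0.01 0.01 0 0.55 0 1;-0.37 -0.01 0.01 0 0.55 0 1;-0.37 -0.01 -0.5 0 0.55 0 1;-0.37 -0.01 -0.5 0 0.55 0 1")

```text
time_s: 10.0
eef_pos: [607.7, 305.4, 340.3]
ee_rot: [-0.085, -0.027, 0.996, -0.003]
force: [-0.4, -0.5, 1.7]
grip_width: 1.002
```

```bash
python3 - <<'E'
from h import *
s,p,r=st(); print(s["time_s"],p.round(1),s["joints"].round(2),s["force"].round(1),s["grip_width"])
c=eyes.capture("scene"); save(c,"lid1.png",(230,60,420,260),3)
G=np.array([487+20*np.cos(.215),10.5+20*np.sin(.215),69])
print(G); 
P=[p+(G+[0,0,110]-p)*f for f in (.33,.67,1)]; Q=tool(.215,0); sl=Slerp([0,1],R.concatenate([r,Q]))
pv=(p,r)
for f,x in zip((.4,.8,1),P): plan([(x,sl(f))],pv); pv=(x,sl(f))
E
```

```text
10.0 [607.7 305.4 340.3] [ 0.28  0.82  0.41  0.04  2.07 -1.33] [-0.4 -0.5  1.7] 1.0015679057094884
[506.53952788  14.76694857  69.        ]
0.24 -0.782 0.493 0.009 -0.136 -0.129 
0.333 -0.785 0.492 0.009 -0.136 -0.129 
0.404 -0.736 0.456 0.005 -0.068 -0.065
```

View pics/lid1.png

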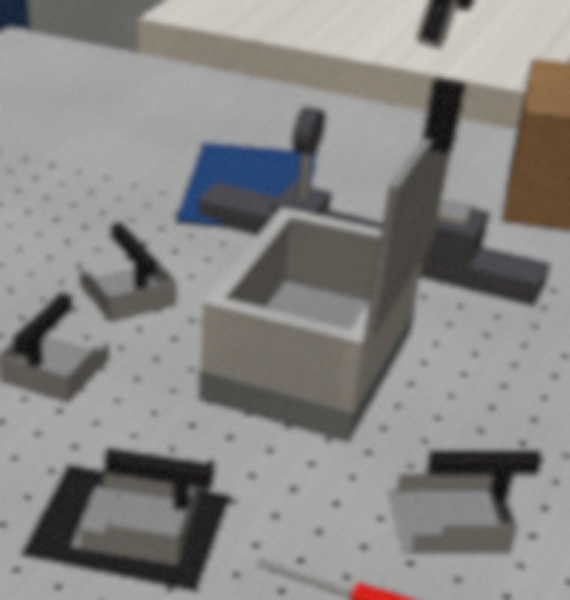

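The lid stands upright. The target scoop is on the mat with its handle up. Moving to it, keeping height until clear of the lid.

Emit:
drive_tool(series="0.4 -0.1 0 0 -0.14 -0.13 1;0.6 -0.8 0 0 -0.14 -0.13 1;0.6 -0.8 0 0 -0.14 -0.13 1;0.6 -0.8 0 0 -0.14 -0.13 1")

```text
time_s: 10.45
eef_pos: [539.9, 202.2, 353.0]
ee_rot: [-0.05, -0.057, 0.997, -0.0]
force: [0.4, -0.6, -0.2]
grip_width: 1.003
```

Emit:
drive_tool(series="0.3 -0.79 0.7 0.01 -0.14 -0.13 1;0.3 -0.79 0.7 0.01 -0.14 -0.13 1;0.3 -0.79 0.7 0.01 -0.14 -0.13 1")

```text
time_s: 10.75
eef_pos: [505.2, 102.2, 270.4]
ee_rot: [-0.016, -0.09, 0.996, 0.001]
force: [1.0, -0.7, 0.2]
grip_width: 1.0
```

```bash
python3 - <<'E'
from h import *
s,p,r=st(); print(s["time_s"],p.round(1))
G=np.array([506.5,14.8,69]); Q=tool(.215,0)
plan([(G+[0,0,40],Q)]); plan([(G+[0,0,-18.7],Q)],(G+[0,0,40],Q))
E
```

```text
10.75 [505.2 102.2 270.4]
0.076 -0.725 1.344 0.011 -0.064 -0.07   BAD
0.0 0.0 0.489 0.0 0.0 0.0
```

Emit:
drive_tool(series="0.04 -0.72 0.4 0.01 -0.06 -0.07 1;0.07 -0.72 0.8 0.01 -0.06 -0.07 1;0.07 -0.72 0.98 0.01 -0.06 -0.07 1;0.07 -0.72 0.98 0.01 -0.06 -0.07 1")

```text
time_s: 11.15
eef_pos: [505.9, 14.8, 147.7]
ee_rot: [-0.006, -0.106, 0.994, 0.002]
force: [0.4, 1.1, 0.2]
grip_width: 0.999
```

```bash
python3 - <<'E'
from h import *
s,p,r=st(); print(s["time_s"],p.round(1))
G=np.array([506.5,14.8,69]); Q=tool(.215,0)
plan([(G+[0,0,-18.7],Q)])
c=eyes.capture("scene"); save(c,"sc1.png",(200,150,340,270),4)
E
```

```text
11.15 [505.9  14.8 147.7]
-0.014 -0.004 0.812 0.009 -0.022 -0.005
```

View pics/sc1.png

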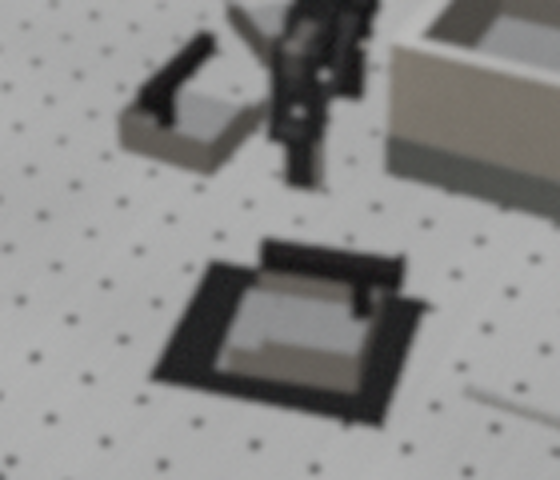

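Emit:
drive_tool(series="-0.01 0 0.4 0 -0.02 0 1;-0.015 0 0.8 0.01 -0.02 0 1;-0.015 0 0.81 0.01 -0.02 0 1;-0.015 0 0.81 0.01 -0.02 0 0;-0.015 0 0.81 0.01 -0.02 0 0;-0.015 0 0.81 0.01 -0.02 0 0;-0.015 0 0.81 0.01 -0.02 0 0;-0.015 0 0.81 0.01 -0.02 0 0;-0.015 0 0.81 0.01 -0.02 0 0", newtons=90)

```text
time_s: 12.1
eef_pos: [508.9, 15.7, 54.1]
ee_rot: [0.002, -0.107, 0.994, -0.001]
force: [-1.4, 1.2, 8.4]
grip_width: 0.147
```

```bash
python3 - <<'E'
from fit import *
s,p,r=st(); print(s["time_s"],p.round(1),r.as_matrix()[:,1].round(3),s["force"].round(1),s["grip_width"])
c=eyes.capture("top"); print("G proj",pix(c,[506.5,14.8,78]))
save(c,"sc2.png",(225,190,300,275),8)
d=eyes.capture("scene"); print("scene handle ends model",[pix(d,[506.5+t*np.cos(.215),14.8+t*np.sin(.215),69]) for t in(-45,0,45)])
save(d,"sc3.png",(220,190,320,265),8)
E
```

```text
12.1 [508.9  15.7  54.1] [-0.212  0.977 -0.003] [-1.4  1.2  8.4] 0.1465568888140848
G proj (np.float64(261.22263247429396), np.float64(222.29801604359915))
scene handle ends model [(np.float64(262.65380915284857), np.float64(212.13073625041037)), (np.float64(280.3158649491006), np.float64(215.3852681077953)), (np.float64(298.3303464933295), np.float64(218.70474035702279))]
```

View pics/sc3.png

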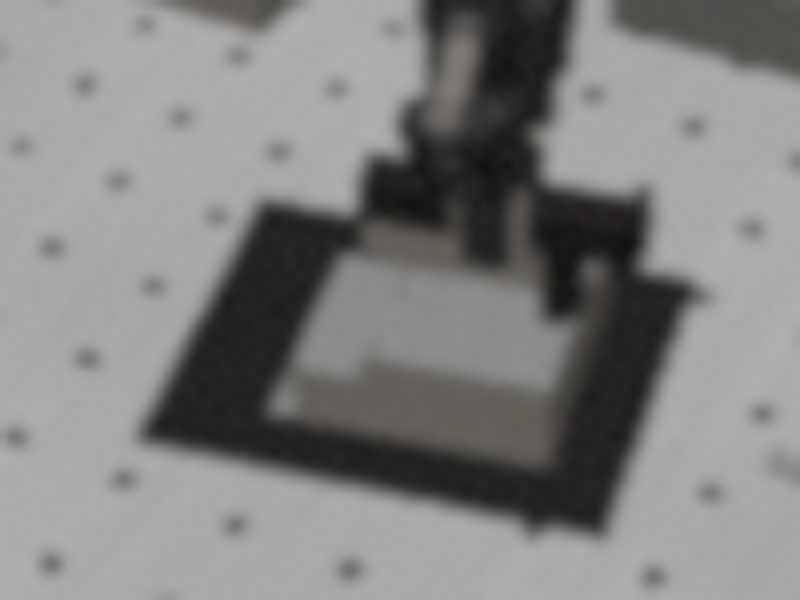

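The handle is gripped about 3 mm on the mouth side of its middle. Lifting and moving over the tub's free half.

```bash
cat >> h.py <<'E'
TY=.187; T=np.array([500,-302.]); HT=np.array([np.cos(TY),np.sin(TY),0])
LIP=62.; UND=51.   # lip behind TCP along heading; underside below TCP
def scoop(lip,yaw,a):
    "tool pose with lip-middle at lip (world), heading yaw, tip a (mouth down positive)"
    Q=tool(yaw,a); return np.array(lip,float)+Q.apply([-LIP,0,-UND]),Q
def tubpt(x,y,z): return np.r_[T,0]+x*HT+y*np.array([-HT[1],HT[0],0])+[0,0,z]
E
python3 - <<'E'
from h import *
s,p,r=st()
a=(p+[0,0,110],r); E=scoop(tubpt(21,0,113),TY,0); print(E[0])
plan([a]); pv=a
sl=Slerp([0,1],R.concatenate([r,E[1]]))
for f in(.34,.67,1): t=(a[0]+(E[0]-a[0])*f,sl(f)); plan([t],pv); pv=t
E
```

```text
[ 581.55301053 -286.56930094  164.        ]
-0.004 -0.002 -0.917 0.0 0.0 0.0 
-0.02 -0.881 0.003 -0.002 0.003 0.018 
-0.027 -0.855 0.002 -0.002 0.003 0.017 
-0.034 -0.854 0.001 -0.002 0.003 0.017
```

Emit:
drive_tool(series="0 0 -0.3 0 0 0 0;0 0 -0.7 0 0 0 0;0 0 -0.92 0 0 0 0;0 0 -0.92 0 0 0 0;0 0 -0.92 0 0 0 0")

```text
time_s: 12.7
eef_pos: [508.1, 16.0, 164.1]
ee_rot: [0.002, -0.106, 0.994, -0.001]
force: [0.3, 0.5, -1.7]
grip_width: 0.145
```

Emit:
drive_tool(series="-0.02 -0.4 0 0 0 0.02 0;-0.02 -0.8 0 0 0 0.02 0;-0.02 -0.99 0 0 0 0.02 0;-0.02 -0.99 0 0 0 0.02 0")

```text
time_s: 13.1
eef_pos: [535.1, -102.2, 162.3]
ee_rot: [0.001, -0.1, 0.995, -0.0]
force: [0.1, 1.1, -2.1]
grip_width: 0.148
```

Emit:
drive_tool(series="-0.02 -0.4 0 0 0 0.02 0;-0.02 -0.8 0 0 0 0.02 0;-0.02 -0.99 0 0 0 0.02 0;-0.02 -0.99 0 0 0 0.02 0")

```text
time_s: 13.5
eef_pos: [560.6, -219.9, 160.3]
ee_rot: [-0.001, -0.093, 0.996, 0.0]
force: [0.4, -0.4, -2.4]
grip_width: 0.148
```

```bash
python3 - <<'E'
from h import *
s,p,r=st(); print(s["time_s"],p.round(1),s["force"].round(1),s["joints"].round(2))
plan([scoop(tubpt(21,0,113),TY,0)])
E
```

```text
13.5 [ 560.6 -219.9  160.3] [ 0.4 -0.4 -2.4] [-0.57  0.54  1.35 -0.    1.25 -2.33]
-0.068 -0.579 -0.032 0.002 -0.002 0.0
```

Emit:
drive_tool(series="-0.04 -0.3 0 0 0 0 0;-0.07 -0.58 0.1 0 0 0 0;-0.07 -0.58 0.4 0 0 0 0;-0.07 -0.58 0.4 0 0 0 0;-0.07 -0.58 0.4 0 0 0 0")

```text
time_s: 14.0
eef_pos: [581.5, -285.0, 111.9]
ee_rot: [-0.001, -0.094, 0.996, 0.001]
force: [0.4, -0.1, -0.7]
grip_width: 0.14
```

```bash
python3 - <<'E'
from h import *
s,p,r=st(); print(s["time_s"],p.round(1))
Q=r
def W(x,y,z): return p+r.apply([-x+ -17*-1*1,0,0]) 
# scoop frame -> world via tool: origin at TCP + tool(17,0,51)
f=lambda m:p+r.apply([17-m[0],m[1],UND-m[2]])
c=eyes.capture("top"); im=cv2.resize(c["frame"],None,fx=6,fy=6,interpolation=cv2.INTER_CUBIC)
def L(a,b,col): cv2.line(im,*[tuple(int(round(6*(t+.5))) for t in pix(c,q)) for q in(a,b)],col,1)
sc=[(45,39,32),(45,-39,32),(-45,-39,2),(-45,39,2)]
for i in range(4): L(f(sc[i]),f(sc[(i+1)%4]),(255,0,0))
rm=[(125,48),(125,-48),(-125,-48),(-125,48)]
for i in range(4): L(tubpt(*rm[i],45),tubpt(*rm[(i+1)%4],45),(0,255,0))
cv2.imwrite("pics/tub2.png",cv2.cvtColor(im[170*6:275*6,330*6:430*6],cv2.COLOR_RGB2BGR)[:, :])
E
```

```text
14.0 [ 581.5 -285.   111.9]
```

View pics/tub2.png

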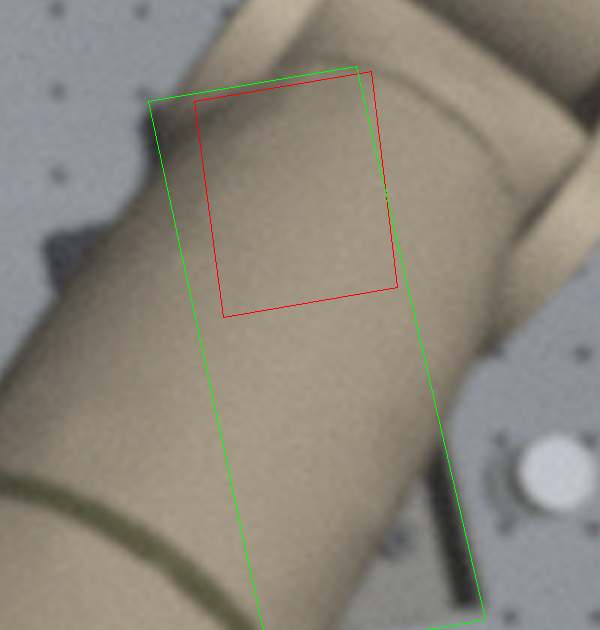

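The arm hides the tub in this view, so I'll use the scene camera.

```bash
cat > ov.py <<'E'
from h import *
def overlay(n,box,k=5,cam="scene",tub=True,sc=True):
    s,p,r=st(); c=eyes.capture(cam); im=cv2.resize(c["frame"],None,fx=k,fy=k,interpolation=cv2.INTER_CUBIC)
    f=lambda m:p+r.apply([LIP-45-m[0],m[1],UND-m[2]])
    def L(a,b,col): cv2.line(im,*[tuple(int(round(k*(t+.5))) for t in pix(c,q)) for q in(a,b)],col,1)
    S=[(45,39,32),(45,-39,32),(-45,-39,0),(-45,39,0)]; M=[(125,48),(125,-48),(-125,-48),(-125,48)]
    for i in range(4):
        j=(i+1)%4
        if sc: L(f(S[i]),f(S[j]),(255,0,0))
        if tub: L(tubpt(*M[i],45),tubpt(*M[j],45),(0,255,0))
    l,t,rr,b=box; cv2.imwrite("pics/"+n,cv2.cvtColor(im[t*k:b*k,l*k:rr*k],cv2.COLOR_RGB2BGR))
E
python3 -c "
from ov import *
overlay('tub3.png',(120,260,280,380))"
```

```text
(no output)
```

View pics/tub3.png

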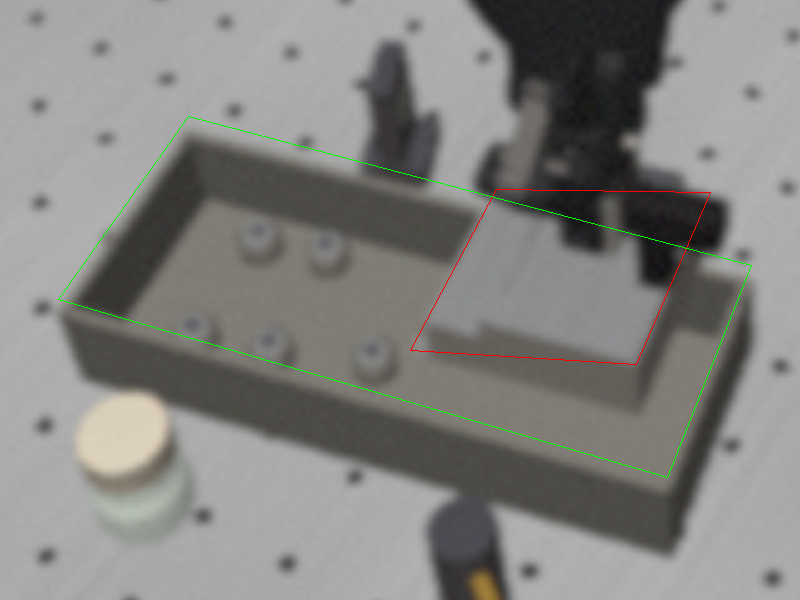

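The scene view shows the tub rim about 3 px lower than my model, while the scoop outline fits. I'll shift the tub estimate to (504.5,-304.5), lower the scoop and feel for the walls.

```bash
sed -i 's/T=np.array(\[500,-302.\])/T=np.array([504.5,-304.5])/' h.py; python3 - <<'E'
from h import *
plan([scoop(tubpt(21,0,58),TY,0),scoop(tubpt(21,0,30),TY,0),scoop(tubpt(21,0,12),TY,0)])
E
```

```text
-0.025 -0.032 0.041 -0.001 0.001 0.003 
-0.025 -0.032 0.275 -0.001 0.001 0.003 
-0.025 -0.032 0.425 -0.001 0.001 0.003
```

Emit:
drive_tool(series="-0.025 -0.03 0.04 0 0 0 0;-0.025 -0.03 0.04 0 0 0 0;-0.025 -0.03 0.15 0 0 0 0;-0.025 -0.03 0.275 0 0 0 0;-0.025 -0.03 0.36 0 0 0 0;-0.025 -0.03 0.41 0 0 0 0;-0.025 -0.03 0.41 0 0 0 0")

```text
time_s: 14.8
eef_pos: [585.6, -288.6, 63.4]
ee_rot: [-0.001, -0.094, 0.996, 0.0]
force: [-0.4, 0.4, -1.7]
grip_width: 0.148
```

Emit:
drive_tool(series="0 0.02 0 0 0 0 0;0 0.04 0 0 0 0 0;0 0.05 0 0 0 0 0;0 0.05 0 0 0 0 0")

```text
time_s: 15.2
eef_pos: [585.1, -285.7, 64.5]
ee_rot: [0.001, -0.094, 0.996, -0.003]
force: [2.3, -12.6, -5.5]
grip_width: 0.142
```

Emit:
drive_tool(series="0 -0.03 0 0 0 0 0;0 -0.07 0 0 0 0 0;0 -0.1 0 0 0 0 0;0 -0.1 0 0 0 0 0")

```text
time_s: 15.6
eef_pos: [587.2, -296.2, 64.4]
ee_rot: [0.0, -0.093, 0.996, -0.001]
force: [-1.6, 5.2, 0.6]
grip_width: 0.147
```

```bash
sed -i 's/T=np.array(\[504.5,-304.5\])/T=np.array([504.8,-306.3])/' h.py; python3 - <<'E'
from h import *
a=.05
plan([scoop(tubpt(21,0,8),TY,a),scoop(tubpt(21,0,4),TY,a),scoop(tubpt(21,0,2.5),TY,a)])
E
```

```text
0.021 0.045 0.02 -0.006 -0.099 0.0 
0.021 0.045 0.053 -0.006 -0.099 0.0 
0.021 0.045 0.065 -0.006 -0.099 0.0
```

Emit:
drive_tool(series="0.02 0.045 0.02 0 -0.1 0 0;0.02 0.045 0.02 0 -0.1 0 0;0.02 0.045 0.053 0 -0.1 0 0;0.02 0.045 0.053 0 -0.1 0 0;0.02 0.045 0.065 0 -0.1 0 0;0.02 0.045 0.065 0 -0.1 0 0")

```text
time_s: 16.2
eef_pos: [584.5, -291.5, 57.5]
ee_rot: [0.026, -0.094, 0.995, 0.0]
force: [-0.5, -0.3, 5.7]
grip_width: 0.139
```

```bash
python3 - <<'E'
from h import *
s,p,r=st(); a=.05; print(p.round(1), s["force"].round(1), (p+r.apply([LIP,0,UND])).round(1))
for z in(4,3,2):plan([scoop(tubpt(x,0,z),TY,a) for x in(21,-70)])
E
```

```text
[ 584.5 -291.5   57.5] [-0.5 -0.3  5.7] [ 526.3 -302.8    3.4]
0.005 0.003 -0.005 -0.008 0.003 0.001 
0.763 0.003 -0.044 -0.008 0.003 0.001 
0.006 0.003 0.003 -0.008 0.003 0.001 
0.763 0.003 -0.036 -0.008 0.003 0.001 
0.006 0.003 0.012 -0.008 0.003 0.001 
0.763 0.003 -0.027 -0.008 0.003 0.001
```

Emit:
drive_tool(series="0.08 0 0.003 0 0 0 0;0.16 0 -0.001 0 0 0 0;0.24 0 -0.005 0 0 0 0;0.32 0 -0.009 0 0 0 0;0.4 0 -0.013 0 0 0 0;0.48 0 -0.017 0 0 0 0;0.56 0 -0.021 0 0 0 0;0.64 0 -0.025 0 0 0 0;0.7 0 -0.028 0 0 0 0;0.763 0 -0.031 0 0 0 0;0.763 0 -0.031 0 0 0 0")

```text
time_s: 17.3
eef_pos: [494.6, -309.5, 57.6]
ee_rot: [0.026, -0.093, 0.995, -0.001]
force: [-0.1, -0.8, 3.3]
grip_width: 0.145
```

```bash
python3 - <<'E'
from h import *
s,p,r=st(); a=.05; print(p.round(1), s["force"].round(1), (p+r.apply([LIP,0,UND])).round(1))
plan([scoop(tubpt(x,0,2.5),TY,a) for x in(-70,-95,-110,-118,-121)])
E
```

```text
[ 494.6 -309.5   57.6] [-0.1 -0.8  3.3] [ 436.4 -320.9    3.4]
0.0 0.011 0.008 -0.012 0.004 0.001 
0.208 0.011 -0.002 -0.012 0.004 0.001 
0.333 0.011 -0.009 -0.012 0.004 0.001 
0.4 0.011 -0.012 -0.012 0.004 0.001 
0.425 0.011 -0.014 -0.012 0.004 0.001
```

Emit:
drive_tool(series="0.05 0.01 0.006 0 0 0 0;0.1 0.01 0.003 0 0 0 0;0.15 0.01 0 0 0 0 0;0.2 0.01 -0.002 0 0 0 0;0.25 0.01 -0.005 0 0 0 0;0.3 0.01 -0.007 0 0 0 0;0.35 0.01 -0.01 0 0 0 0;0.38 0.01 -0.012 0 0 0 0;0.38 0.01 -0.012 0 0 0 0")

```text
time_s: 18.2
eef_pos: [450.2, -317.6, 57.7]
ee_rot: [0.027, -0.093, 0.995, -0.002]
force: [2.1, -1.5, 5.7]
grip_width: 0.147
```

```bash
python3 - <<'E'
from ov import *
s,p,r=st(); a=.05; print(p.round(1), s["force"].round(1), (p+r.apply([LIP,0,UND])).round(1))
plan([scoop(tubpt(x,0,2.5),TY,a) for x in(-116,-121,-124)])
overlay('tub4.png',(120,260,280,380))
E
```

```text
[ 450.2 -317.6   57.7] [ 2.1 -1.5  5.7] [ 392.1 -329.1    3.4]
0.007 0.008 0.009 -0.016 0.007 0.001 
0.049 0.008 0.007 -0.016 0.007 0.001 
0.074 0.008 0.005 -0.016 0.007 0.001
```

View pics/tub4.png

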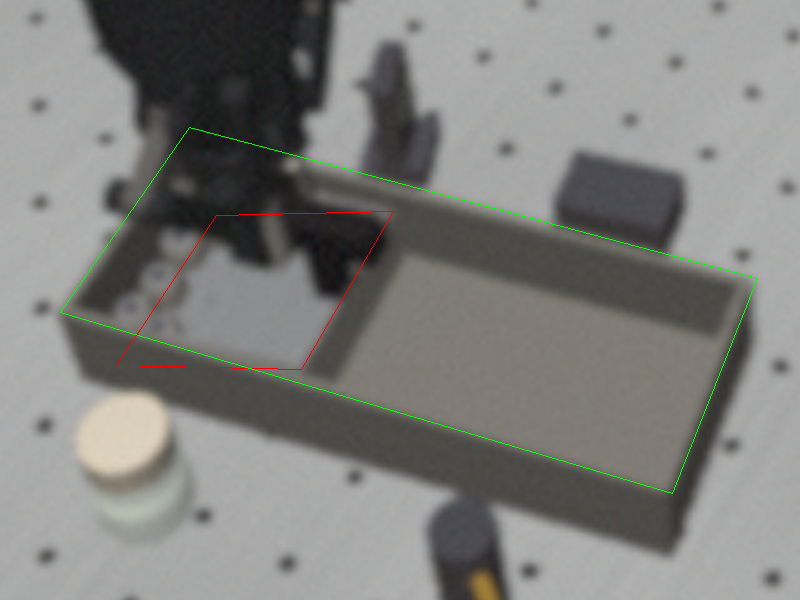

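The tub model now fits. Four spacers show at the mouth against the near wall, around (130–178, 243–325). Pushing on to the wall.

Emit:
drive_tool(series="0.03 0.005 0.009 0 0 0 0;0.05 0.005 0.008 0 0 0 0;0.07 0.005 0.006 0 0 0 0;0.09 0.005 0.005 0 0 0 0;0.09 0.005 0.005 0 0 0 0")

```text
time_s: 18.75
eef_pos: [442.4, -320.0, 58.6]
ee_rot: [0.03, -0.093, 0.995, -0.004]
force: [11.2, 2.9, 9.5]
grip_width: 0.14
```

Emit:
drive_tool(series="0.03 0.01 0.004 0 0 0 0;0.05 0.01 0.004 0 0 0 0;0.065 0.01 0.004 0 0 0 0;0.065 0.01 0.004 0 0 0 0")

```text
time_s: 19.15
eef_pos: [438.7, -321.2, 60.7]
ee_rot: [0.035, -0.092, 0.995, -0.006]
force: [17.1, 6.1, 14.8]
grip_width: 0.143
```

```bash
python3 - <<'E'
from ov import *
s,p,r=st(); print(s["time_s"],p.round(1), s["force"].round(1), (p+r.apply([LIP,0,UND])).round(1),r.as_matrix()[:,2].round(3))
c=eyes.capture("scene"); print([(np.round(d["rect"]).tolist(),round(d["confidence"],2)) for d in nets.spot_in("spacer1",c)])
lip=p+r.apply([LIP,0,UND]); print((lip-np.r_[T,0])@HT)
# pitch up about lip-ish: keep back bottom edge on floor
E
```

```text
19.15 [ 438.7 -321.2   60.7] [17.1  6.1 14.8] [ 381.6 -332.9    5.6] [ 0.071 -0.006 -0.997]
[([147.0, 311.0, 152.0, 321.0], 0.57), ([142.0, 320.0, 150.0, 326.0], 0.54), ([151.0, 306.0, 161.0, 315.0], 0.39)]
-126.04324682203661
```

```bash
python3 - <<'E'
from h import *
for a in(.03,0,-.06,-.12,-.18,-.24,-.3,-.36): plan([scoop(tubpt(-126+ (1 if a>-.1 else 3),0,4.5+90*np.sin(max(0,-a))+ (2 if a<-.03 else 0)),TY,a)])
E
```

```text
-0.024 0.02 0.029 -0.038 0.077 -0.003 
-0.036 0.02 0.045 -0.038 0.137 -0.003 
-0.062 0.02 0.017 -0.038 0.257 -0.005 
-0.102 0.02 0.008 -0.038 0.377 -0.006 
-0.123 0.02 -0.001 -0.038 0.497 -0.007 
-0.142 0.019 -0.008 -0.038 0.617 -0.008 
-0.159 0.019 -0.013 -0.037 0.737 -0.009 
-0.174 0.019 -0.017 -0.037 0.857 -0.01
```

Emit:
drive_tool(series="-0.01 0.02 0.02 -0.02 0.08 0 0;-0.025 0.02 0.035 -0.03 0.14 0 0;-0.06 0.02 0.017 -0.035 0.26 0 0;-0.1 0.02 0.008 -0.035 0.38 0 0;-0.12 0.02 -0.001 -0.035 0.5 0 0;-0.14 0.02 -0.008 -0.035 0.62 0 0;-0.16 0.02 -0.013 -0.035 0.74 0 0;-0.175 0.02 -0.017 -0.035 0.86 0 0;-0.175 0.02 -0.017 -0.035 0.86 0 0")

```text
time_s: 20.15
eef_pos: [459.6, -314.4, 63.1]
ee_rot: [-0.18, -0.09, 0.979, -0.017]
force: [-0.2, 0.2, -2.8]
grip_width: 0.144
```

```bash
python3 - <<'E'
from ov import *
s,p,r=st(); print(s["time_s"],p.round(1), s["force"].round(1), (p+r.apply([LIP,0,UND])).round(1),r.as_matrix()[:,2].round(3))
overlay('tub5.png',(115,265,215,345),8,tub=False,sc=False)
E
```

```text
20.15 [ 459.6 -314.4   63.1] [-0.2  0.2 -2.8] [ 384.9 -328.3   37.4] [-0.349 -0.066 -0.935]
```

View pics/tub5.png

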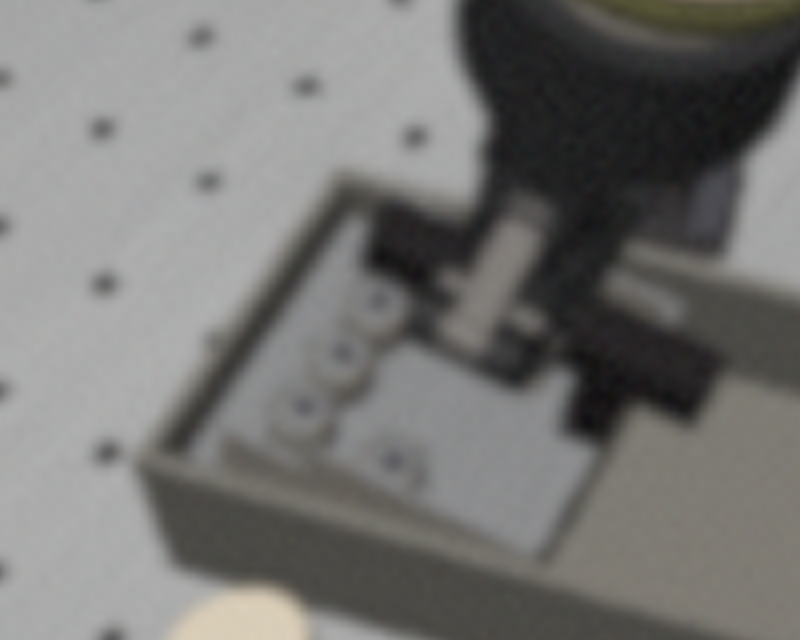

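Four spacers are plainly on the pan at (380,300), (340,350), (300,405) and (395,460). The fifth may be hidden behind the fingers. Lifting out.

```bash
cat >> h.py <<'E'
def clpt(x,y,z): return np.array([CL[0]+x*np.cos(CY)-y*np.sin(CY),CL[1]+x*np.sin(CY)+y*np.cos(CY),z])
E
python3 - <<'E'
from h import *
s,p,r=st(); d=lambda v:(r.inv().apply(v)/120).round(3)
print("+2x,30z",d([4,0,8]),d([6,1,30]),d([6,1,110]))
P0=p+[6,1,110]; E=scoop(clpt(-110,-10,165),.25,-.28); print(P0,E[0])
pv=(P0,r); sl=Slerp([0,1],R.concatenate([r,E[1]]))
fs=np.linspace(0,1,7)[1:]
for f in fs: t=(P0+(E[0]-P0)*f,sl(f)); plan([t],pv); pv=t
E
```

```text
+2x,30z [-0.007 -0.006 -0.074] [ 0.041 -0.001 -0.252] [ 0.276 -0.002 -0.875]
[ 465.19792274 -313.5405217   173.28272102] [491.1051115  307.19678957 196.87977714]
-0.168 0.841 -0.099 0.007 -0.027 -0.021 
-0.178 0.839 -0.1 0.007 -0.027 -0.021 
-0.189 0.837 -0.1 0.007 -0.027 -0.021 
-0.199 0.834 -0.1 0.007 -0.027 -0.021 
-0.209 0.832 -0.1 0.007 -0.027 -0.021 
-0.219 0.829 -0.1 0.007 -0.027 -0.021
```

Emit:
drive_tool(series="0 0 -0.04 0 0 0 0;0.01 0 -0.11 0 0 0 0;0.04 0 -0.25 0 0 0 0;0.11 0 -0.42 0 0 0 0;0.18 0 -0.6 0 0 0 0;0.25 0 -0.78 0 0 0 0;0.28 0 -0.87 0 0 0 0;0.28 0 -0.87 0 0 0 0")

```text
time_s: 21.0
eef_pos: [464.9, -313.9, 174.6]
ee_rot: [-0.177, -0.09, 0.98, -0.018]
force: [0.4, -0.2, -2.9]
grip_width: 0.142
```

Emit:
drive_tool(series="-0.02 0.08 -0.01 0 0 0 0;-0.05 0.25 -0.03 0 -0.01 -0.01 0;-0.08 0.45 -0.05 0 -0.015 -0.01 0;-0.12 0.65 -0.075 0 -0.02 -0.015 0;-0.17 0.84 -0.1 0.007 -0.027 -0.02 0")

```text
time_s: 21.5
eef_pos: [469.0, -208.6, 177.2]
ee_rot: [-0.171, -0.095, 0.98, -0.018]
force: [-0.2, 0.6, -1.7]
grip_width: 0.144
```

Emit:
drive_tool(series="-0.05 0.22 -0.03 0 -0.01 -0.01 0;-0.09 0.43 -0.05 0 -0.015 -0.01 0;-0.13 0.64 -0.075 0 -0.02 -0.015 0;-0.18 0.84 -0.1 0.007 -0.027 -0.02 0")

```text
time_s: 21.9
eef_pos: [472.8, -103.2, 180.0]
ee_rot: [-0.166, -0.101, 0.981, -0.017]
force: [1.3, 1.0, -2.5]
grip_width: 0.144
```

Emit:
drive_tool(series="-0.05 0.22 -0.03 0 -0.01 -0.01 0;-0.09 0.43 -0.05 0 -0.015 -0.01 0;-0.14 0.64 -0.075 0 -0.02 -0.015 0;-0.19 0.84 -0.1 0.007 -0.027 -0.02 0")

```text
time_s: 22.3
eef_pos: [476.5, 2.4, 182.8]
ee_rot: [-0.16, -0.106, 0.981, -0.017]
force: [0.0, 0.1, -2.5]
grip_width: 0.145
```

Emit:
drive_tool(series="-0.05 0.22 -0.03 0 -0.01 -0.01 0;-0.1 0.43 -0.05 0 -0.015 -0.01 0;-0.15 0.64 -0.075 0 -0.02 -0.015 0;-0.2 0.83 -0.1 0.007 -0.027 -0.02 0")

```text
time_s: 22.7
eef_pos: [480.3, 107.1, 185.6]
ee_rot: [-0.154, -0.112, 0.982, -0.017]
force: [0.2, 0.9, -2.2]
grip_width: 0.145
```

```bash
python3 - <<'E'
from h import *
s,p,r=st(); print(s["time_s"],p.round(1), s["force"].round(1),s["joints"].round(2),r.as_matrix()[:,2].round(3))
E=scoop(clpt(-110,-10,165),.25,-.28)
sl=Slerp([0,1],R.concatenate([r,E[1]])); P=E[0]
M=(p+(P-p)*.5,sl(.5)); plan([M]); plan([E],M)
c=eyes.capture("top"); print([(np.round(d["rect"]).tolist(),round(d["confidence"],2)) for d in nets.spot_in("spacer1",c)])
c=eyes.capture("scene"); print([(np.round(d["rect"]).tolist(),round(d["confidence"],2)) for d in nets.spot_in("spacer1",c)])
save(c,"carry.png",None,1.4)
E
```

```text
22.7 [480.3 107.1 185.6] [ 0.2  0.9 -2.2] [ 0.01  0.46  1.44 -0.06  1.54 -1.77] [-0.298 -0.068 -0.952]
-0.206 0.802 -0.115 0.007 -0.031 -0.022 
-0.217 0.8 -0.115 0.007 -0.031 -0.022 
[([80.0, 142.0, 150.0, 181.0], 0.51), ([230.0, 226.0, 233.0, 237.0], 0.49)]
[]
```

Emit:
drive_tool(series="-0.05 0.2 -0.03 0 -0.01 -0.01 0;-0.1 0.4 -0.06 0 -0.02 -0.01 0;-0.15 0.6 -0.085 0 -0.025 -0.02 0;-0.206 0.8 -0.115 0.007 -0.03 -0.02 0")

```text
time_s: 23.3
eef_pos: [485.8, 205.5, 190.9]
ee_rot: [-0.147, -0.117, 0.982, -0.018]
force: [-0.4, -0.5, -2.7]
grip_width: 0.14
```

Emit:
drive_tool(series="-0.05 0.2 -0.03 0 -0.01 -0.01 0;-0.1 0.4 -0.06 0 -0.02 -0.01 0;-0.15 0.6 -0.085 0 -0.025 -0.02 0;-0.2 0.74 -0.105 0.007 -0.03 -0.02 0;-0.217 0.8 -0.115 0.007 -0.03 -0.02 0;-0.217 0.8 -0.115 0.007 -0.03 -0.02 0")

```text
time_s: 23.9
eef_pos: [491.4, 305.4, 195.9]
ee_rot: [-0.14, -0.122, 0.982, -0.018]
force: [-0.4, 0.7, -2.1]
grip_width: 0.141
```

```bash
python3 - <<'E'
from h import *
s,p,r=st(); print(s["time_s"],p.round(1),s["joints"].round(2),r.as_matrix()[:,2].round(3))
Y=.25
seq=[(-100,140,-.2),(-85,130,-.1),(-65,125,0),(-50,115,.1),(-40,110,.2)]
plan([scoop(clpt(x,-10,z),Y,a) for x,z,a in seq]); S=scoop(clpt(-40,-10,110),Y,.2); print()
plan([scoop(clpt(x,-8,z),Y,a) for x,z,a in [(-30,105,.33),(-22,100,.46),(-15,95,.58),(-10,90,.69)]],S)
# tub floor check: blobs in top image
c=eyes.capture("top"); g=c["frame"].astype(float).mean(2)
v=np.array([[g[tuple(int(round(t)) for t in pix(c,tubpt(x,y,4))[::-1])] for y in range(-30,40,10)] for x in range(-115,116,15)]); print(v.round().astype(int))
E
```

```text
23.9 [491.4 305.4 195.9] [ 0.34  0.62  1.15  0.03  1.65 -1.48] [-0.27  -0.069 -0.96 ]
-0.1 -0.001 0.129 -0.001 -0.166 -0.006 
-0.192 -0.025 0.13 -0.001 -0.366 -0.006 
-0.308 -0.057 0.084 -0.001 -0.566 -0.006 
-0.392 -0.081 0.094 -0.002 -0.766 -0.006 
-0.422 -0.097 0.083 -0.002 -0.966 -0.006 

-0.016 0.0 -0.006 -0.0 -0.26 -0.0 
-0.004 -0.013 -0.007 -0.0 -0.52 -0.0 
0.016 -0.024 0.002 0.0 -0.76 -0.0 
0.05 -0.032 0.02 0.0 -0.98 0.0 
[[137 137 137 136 136 140 137]
 [140 134 138 138 141 139 137]
 [139 138 137 140 137 139 142]
 [138 139 132 140 137 140 143]
 [141 140 140 139 140 144 142]
 [137 137 141 140 138 140 143]
 [141 137 141 140 139 143 140]
 [140 139 138 144 138 138 141]
 [139 141 143 139 143 138 134]
 [138 141 138 139 140 143 138]
 [136 138 138 141 139 141 140]
 [140 139 139 138 138 138 141]
 [141 139 138 136 140 140 142]
 [136 139 136 135 140 139 139]
 [138 139 137 134 137 139 139]
 [137 138 137 137 137 135 136]]
```

The tub floor reads uniform, so the tub is empty. Tipping into the tank now.

Emit:
drive_tool(series="-0.1 0 0.12 0 -0.17 -0.006 0;-0.19 -0.02 0.12 0 -0.37 -0.006 0;-0.3 -0.05 0.08 0 -0.57 -0.006 0;-0.39 -0.08 0.09 0 -0.77 -0.006 0;-0.42 -0.1 0.083 0 -0.97 -0.006 0")

```text
time_s: 24.45
eef_pos: [539.4, 302.6, 172.1]
ee_rot: [0.102, -0.123, 0.987, 0.012]
force: [0.3, -0.8, -1.9]
grip_width: 0.145
```

Emit:
drive_tool(series="-0.016 0 -0.006 0 -0.26 0 0;-0.004 -0.01 -0.007 0 -0.52 0 0;0.016 -0.02 0 0 -0.76 0 0;0.05 -0.03 0.02 0 -0.98 0 0;0.05 -0.03 0.02 0 -0.98 0 0;0.05 -0.03 0.02 0 -0.98 0 0")

```text
time_s: 25.05
eef_pos: [535.4, 296.9, 169.0]
ee_rot: [0.337, -0.116, 0.933, 0.04]
force: [0.2, 0.3, -1.2]
grip_width: 0.145
```

```bash
python3 - <<'E'
from h import *
s,p,r=st(); print(s["time_s"],p.round(1),s["force"].round(1),s["joints"].round(2),r.as_matrix()[:,2].round(3))
plan([scoop(clpt(x,-8,z),.25,a) for x,z,a in [(-8,85,.8),(-5,85,.95)]])
for n in("top","scene"):
    c=eyes.capture(n); save(c,"pour_%s.png"%n,None,1.4); print([(np.round(d["rect"]).tolist(),round(d["confidence"],2)) for d in nets.spot_in("spacer1",c)])
E
```

```text
25.05 [535.4 296.9 169. ] [ 0.2  0.3 -1.2] [ 0.34  0.31  1.85 -0.22  0.3  -1.29] [ 0.62   0.154 -0.769]
0.066 0.026 -0.012 -0.009 -0.214 -0.002 
0.124 0.021 -0.061 -0.009 -0.514 -0.001 
[]
[]
```

Emit:
drive_tool(series="0.07 0.025 -0.03 0 -0.25 0 0;0.07 0.025 -0.03 0 -0.3 0 0;0.07 0.025 -0.03 0 -0.3 0 0;0.07 0.025 -0.13 0 -0.3 0 0;0.07 0.025 -0.03 0 -0.3 0 0;0.07 0.025 -0.13 0 -0.3 0 0;0.07 0.025 -0.03 0 -0.3 0 0;0.07 0.025 -0.03 0 -0.3 0 0;0.07 0.025 -0.03 0 -0.3 0 0;0.07 0.025 -0.03 0 -0.3 0 0")

```text
time_s: 26.25
eef_pos: [527.0, 298.4, 167.0]
ee_rot: [0.407, -0.113, 0.905, 0.049]
force: [-0.9, 0.4, -0.9]
grip_width: 0.144
```

```bash
python3 - <<'E'
from h import *
s,p,r=st(); print(s["time_s"],p.round(1),s["force"].round(1),s["joints"].round(2),r.as_matrix()[:,2].round(3))
# exit: up first, then level in front
A=scoop(clpt(-30,-8,150),.25,.45); B=scoop(clpt(-120,-8,165),.25,.0); 
plan([A]); plan([B],A); print(B[0])
E
```

```text
26.25 [527.  298.4 167. ] [-0.9  0.4 -0.9] [ 0.36  0.3   1.97 -1.21  0.09 -0.29] [ 0.726  0.181 -0.663]
-0.383 0.031 -0.27 -0.008 0.792 -0.003 
0.475 0.145 -0.166 0.0 0.9 0.0 
[469.6938026  305.75446942 216.        ]
```

Emit:
drive_tool(series="-0.05 0 -0.1 0 0.1 0 0;-0.15 0 -0.18 0 0.3 0 0;-0.28 0.02 -0.24 0 0.55 0 0;-0.38 0.03 -0.27 0 0.79 0 0;-0.38 0.03 -0.27 0 0.79 0 0;-0.38 0.03 -0.27 0 0.79 0 0")

```text
time_s: 26.85
eef_pos: [532.4, 305.6, 226.4]
ee_rot: [0.222, -0.122, 0.967, 0.029]
force: [-0.1, -0.3, -1.7]
grip_width: 0.149
```

Emit:
drive_tool(series="0 0.02 -0.3 0 0.1 0 0;0.2 0.08 -0.3 0 0.4 0 0;0.4 0.14 -0.2 0 0.7 0 0;0.475 0.145 -0.166 0 0.9 0 0;0.475 0.145 -0.166 0 0.9 0 0")

```text
time_s: 27.35
eef_pos: [470.2, 307.8, 218.2]
ee_rot: [-0.001, -0.126, 0.992, 0.001]
force: [-0.2, 0.1, -1.9]
grip_width: 0.143
```

```bash
cat >> h.py <<'E'
MT=np.array([486,10.5]); MY=.207
def matpose(z): h=np.array([np.cos(MY),np.sin(MY),0]); return scoop(np.r_[MT,z]-45*h,MY,0)
E
python3 - <<'E'
from h import *
s,p,r=st(); print(s["time_s"],p.round(1),s["force"].round(1),s["joints"].round(2),r.as_matrix()[:,2].round(3))
E=matpose(130); sl=Slerp([0,1],R.concatenate([r,E[1]])); pv=(p,r)
for f in(.36,.7,1): t=(p+(E[0]-p)*f,sl(f)); plan([t],pv); pv=t
plan([matpose(3)],E)
E
```

```text
27.35 [470.2 307.8 218.2] [-0.2  0.1 -1.9] [ 0.37  0.4   1.4   0.    1.33 -1.45] [-0.002  0.003 -1.   ]
0.126 -0.878 0.109 0.002 -0.001 0.033 
0.105 -0.831 0.104 0.002 -0.001 0.031 
0.082 -0.735 0.092 0.002 -0.001 0.027 
0.0 0.0 1.058 0.0 0.0 0.0   BAD
```

Emit:
drive_tool(series="0.04 -0.25 0.03 0 0 0.01 0;0.08 -0.55 0.07 0 0 0.02 0;0.126 -0.88 0.11 0 0 0.033 0;0.126 -0.88 0.11 0 0 0.033 0")

```text
time_s: 27.75
eef_pos: [482.4, 198.6, 204.9]
ee_rot: [0.001, -0.116, 0.993, 0.001]
force: [0.4, 0.5, -1.4]
grip_width: 0.143
```

Emit:
drive_tool(series="0.04 -0.3 0.03 0 0 0.01 0;0.07 -0.6 0.07 0 0 0.02 0;0.105 -0.83 0.1 0 0 0.03 0;0.105 -0.83 0.1 0 0 0.03 0")

```text
time_s: 28.15
eef_pos: [493.6, 96.6, 193.1]
ee_rot: [0.002, -0.107, 0.994, 0.001]
force: [0.7, 0.5, -1.4]
grip_width: 0.138
```

Emit:
drive_tool(series="0.04 -0.4 0.04 0 0 0.01 0;0.08 -0.735 0.3 0 0 0.027 0;0.08 -0.735 0.4 0 0 0.027 0;0.08 -0.735 0.4 0 0 0.027 0;0.08 -0.735 0.4 0 0 0.027 0")

```text
time_s: 28.65
eef_pos: [503.7, 9.5, 145.9]
ee_rot: [0.004, -0.101, 0.995, 0.001]
force: [-0.4, 1.0, -1.4]
grip_width: 0.144
```

```bash
python3 - <<'E'
from h import *
s,p,r=st(); print(s["time_s"],p.round(1),s["force"].round(1),r.as_matrix()[:,2].round(3))
plan([matpose(20),matpose(6),matpose(3)])
c=eyes.capture("top"); print([(np.round(d["rect"]).tolist(),round(d["confidence"],2)) for d in nets.spot_in("spacer1",c)])
print([pix(c,clpt(x,y,35)) for x in(60,-60) for y in(85,-85)])
d=eyes.capture("scene"); print([(np.round(e["rect"]).tolist(),round(e["confidence"],2)) for e in nets.spot_in("spacer1",d)])
a=cv2.resize(c["frame"][150:280,90:210],None,fx=3.3,fy=3.3,interpolation=cv2.INTER_CUBIC)
b=cv2.resize(d["frame"][120:250,215:335],None,fx=3.3,fy=3.3,interpolation=cv2.INTER_CUBIC)
cv2.imwrite("pics/chk.png",cv2.cvtColor(np.hstack([a,b]),cv2.COLOR_RGB2BGR))
E
```

```text
28.65 [503.7   9.5 145.9] [-0.4  1.  -1.4] [ 0.007  0.002 -1.   ]
0.006 0.038 0.625 0.002 0.014 -0.009 
0.007 0.038 0.741 0.002 0.014 -0.009 
0.007 0.038 0.766 0.002 0.014 -0.009 
[]
[(np.float64(120.13664236807517), np.float64(194.15354415101166)), (np.float64(184.20628121966234), np.float64(191.8169514511001)), (np.float64(118.8443415637953), np.float64(238.7892575352175)), (np.float64(184.24207449293635), np.float64(236.21284110008324))]
[]
```

Emit:
drive_tool(series="0.006 0.038 0.3 0 0.014 -0.009 0;0.006 0.038 0.55 0 0.014 -0.009 0;0.006 0.038 0.65 0 0.014 -0.009 0;0.007 0.038 0.7 0 0.014 -0.009 0;0.007 0.038 0.74 0 0.014 -0.009 0;0.007 0.038 0.755 0 0.014 -0.009 0;0.007 0.038 0.755 0 0.014 -0.009 0")

```text
time_s: 29.55
eef_pos: [503.0, 13.6, 56.1]
ee_rot: [0.001, -0.103, 0.995, 0.0]
force: [0.1, -1.1, 0.5]
grip_width: 0.144
```

Emit:
drive_tool(series="0 0 0.01 0 0 0 0;0 0 0.018 0 0 0 0;0 0 0.018 0 0 0 0;0 0 0.018 0 0 0 0.25;0 0 0.018 0 0 0 0.25;0 0 0.018 0 0 0 1;0 0 0.018 0 0 0 1;0 0 0.018 0 0 0 1;0 0 0.018 0 0 0 1;0 0 0.018 0 0 0 1;0 0 -0.2 0 0 0 1;0 0 -0.55 0 0 0 1;0 0 -0.95 0 0 0 1;0 0 -0.95 0 0 0 1")

```text
time_s: 30.95
eef_pos: [505.5, 13.2, 175.8]
ee_rot: [0.006, -0.104, 0.995, -0.002]
force: [-0.6, 0.3, -1.1]
grip_width: 1.004
```

Emit:
drive_tool(series="0.4 0 -0.4 0 0 0 1;0.8 0 -0.8 0 0 0 1;0.98 0 -0.8 0 0 0 1;0.98 0 -0.8 0 0 0 1;0.98 0 -0.8 0 0 0 1")

```text
time_s: 31.45
eef_pos: [389.1, -11.0, 270.8]
ee_rot: [0.007, -0.103, 0.995, -0.002]
force: [1.1, -0.3, 0.1]
grip_width: 1.001
```

```bash
python3 - <<'E'
from h import *
s,p,r=st(); print(s["time_s"],p.round(1),s["force"].round(1))
c=eyes.capture("top"); d=eyes.capture("scene")
up=lambda f,b:cv2.resize(f[b[1]:b[3],b[0]:b[2]],(400,300),interpolation=cv2.INTER_CUBIC)
im=np.vstack([np.hstack([up(c["frame"],(100,175,200,250)),up(d["frame"],(290,110,380,178))]),np.hstack([up(d["frame"],(230,200,310,260)),up(d["frame"],(130,265,270,370))])])
cv2.imwrite("pics/end.png",cv2.cvtColor(im,cv2.COLOR_RGB2BGR))
E
```

```text
31.45 [389.1 -11.  270.8] [ 1.1 -0.3  0.1]
```

View pics/end.png

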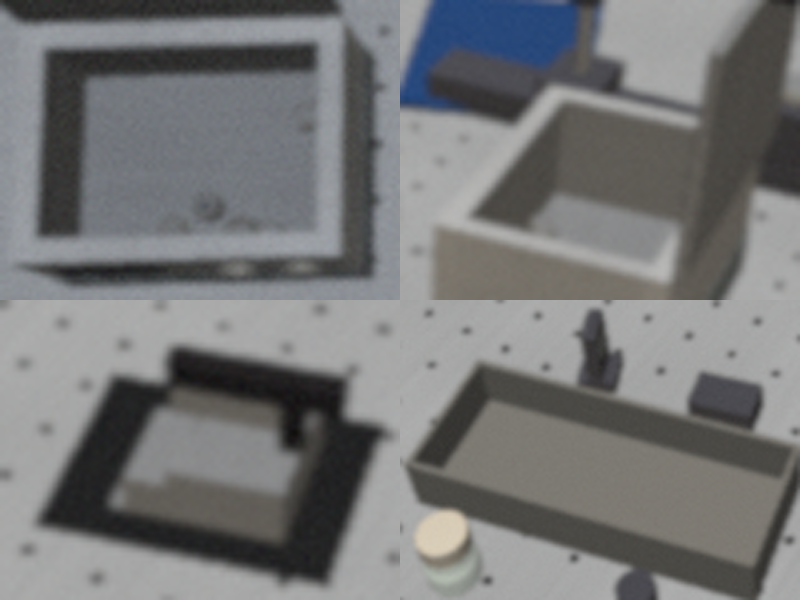

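The tank shows spacers at (172,225), (210,205), (243,225), about (270,230) and (308,120). The tub is empty, the scoop is flat on the mat and the lid is up. Before handing in, I'll difference against the first frame for strays on the table.

```bash
python3 - <<'E'
from h import *
for n in("top","scene"):
    a=cv2.imread(f"pics/{n}0.png",0); c=eyes.capture(n); b=cv2.cvtColor(cv2.resize(c["frame"],None,fx=1.4,fy=1.4,interpolation=cv2.INTER_CUBIC),cv2.COLOR_RGB2GRAY)
    d=(cv2.absdiff(cv2.GaussianBlur(a,(5,5),0),cv2.GaussianBlur(b,(5,5),0))>14).astype(np.uint8)
    k,l,S,_=cv2.connectedComponentsWithStats(d); print(n,[s.tolist() for s in S[1:] if s[4]>12])
s,p,r=st(); print(s["time_s"],s["joints"].round(2))
E
```

```text
top [[109, 194, 152, 59, 4726], [141, 252, 121, 114, 3706], [153, 260, 98, 68, 1939], [355, 285, 8, 9, 51], [339, 291, 8, 4, 25], [277, 294, 175, 183, 12014], [374, 296, 9, 3, 17], [369, 299, 13, 8, 58], [308, 304, 23, 49, 349], [209, 314, 10, 9, 68], [534, 323, 11, 11, 96], [412, 336, 6, 6, 29], [434, 337, 4, 5, 15], [543, 343, 11, 10, 96], [519, 347, 11, 11, 87], [548, 359, 11, 11, 94], [523, 362, 11, 11, 93], [322, 419, 11, 6, 38], [160, 426, 191, 162, 6509], [326, 434, 64, 28, 911], [0, 449, 78, 139, 6356], [340, 455, 56, 101, 1661], [325, 462, 9, 7, 43], [369, 463, 4, 4, 14], [336, 465, 16, 13, 106], [324, 483, 8, 9, 56], [304, 485, 5, 5, 21], [345, 484, 7, 7, 37], [391, 486, 4, 4, 14], [302, 507, 7, 6, 34], [322, 506, 9, 8, 60], [345, 507, 7, 7, 32], [301, 529, 7, 8, 47], [322, 529, 8, 8, 48], [277, 529, 85, 59, 1312], [281, 531, 4, 4, 13], [310, 533, 7, 7, 33], [190, 553, 5, 5, 19], [279, 553, 6, 6, 28], [325, 557, 41, 31, 890], [372, 562, 48, 26, 461], [361, 573, 27, 15, 226], [256, 578, 4, 4, 16], [390, 583, 7, 5, 16]]
scene [[109, 0, 71, 131, 5958], [94, 0, 268, 224, 24692], [223, 0, 8, 26, 123], [353, 0, 7, 3, 17], [350, 0, 64, 97, 3601], [334, 58, 5, 10, 44], [411, 119, 129, 126, 5588], [128, 153, 55, 14, 429], [119, 210, 17, 10, 113], [367, 292, 7, 13, 70], [390, 295, 34, 19, 208], [351, 308, 20, 32, 189], [399, 308, 11, 40, 232], [406, 311, 5, 9, 35], [412, 310, 4, 5, 17], [235, 428, 13, 11, 79], [255, 433, 12, 10, 69], [225, 454, 6, 8, 34], [245, 459, 7, 9, 42], [267, 462, 13, 11, 80]]
31.65 [-0.33 -0.03  1.8   0.    1.37 -2.11]
```

```bash
python3 -c "
from rig import ctrl; print(ctrl.finish_job())"
```

```text
the job is handed in; nothing more can be done
None
```

I opened the lid to about upright, gripping the fin twice because the arm ran out of reach at about 1.3 rad. Then I took the rightmost scoop (the one on the mat), scooped the spacers up against the tub's near wall and tipped them into the tank. The scoop is back on its mat, the gripper is open and clear, and I handed the job in at about 32 s.

- **Spacers:** the last pictures show what looks like five spacers in the tank. Four sit in a group and the fifth is only a faint blob near the right wall. The tub looks empty. The force reading after tipping matched an empty scoop. The networks reported no spacers in the tank, so the count rests on my reading of the picture.
- **Strays and bystanders:** comparing the scene camera with its first frame shows changes only at the arm, the cleaner and its lid, the scoop (small shift) and the emptied tub. I saw no stray spacers and no moved bystanders. The same comparison in the top view was cluttered by the arm and its shadow, so it adds little.
- **Measurements that disagreed:** the two cameras placed the tub about 10 mm apart. I settled it by touching the scoop lightly against both side walls.
- **Forces:** the highest I read was about 36 N sideways at the wrist when the arm reached its limit on the lid.

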